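# Stow the T-nuts in their lidded dish for travel

## Robot

A 6-joint arm with a two-finger parallel gripper is mounted at the origin on the work surface. World frame = base frame: x ahead of the robot, y to its left, z up, the work surface at z = 0. Lengths are in m, angles in degrees, forces in N, time in s.
With the tool pointing down it reaches from about 0.3 to 0.75 m from the base axis. Payload 8.5 kg.
Tool frame: the origin (TCP) lies at the very end of the fingers, on their centre line; the grasp point (between the pads) lies 19 mm behind it; z points along the fingers, y is the line along which they close (so a half turn about z gives the same grasp; the last joint's range is limited). The gripper opens to 85 mm and grips with 20 to 120 N. Pads are 22 mm wide; open, the fingers measure 114 mm over their backs; the gripper's body (76 mm by 85 mm) begins 54 mm behind the grasp point. The pads swing forward as they close: fully open they stand 13 mm farther back than shut.
Start: joints at [-83.554, 21.807, 74.336, -0, 83.858, -12.336], TCP at [0.177, -0.521, 0.21] pointing down, gripper open.
Joint ranges: [-178.18, 178.18], [-50.72, 133.34], [12.68, 142.11], [-81.47, 261.47], [9.98, 163.14], [-165.26, 165.26]. Speed limits (degrees/s): [136.94, 136.94, 180, 180, 180, 180].

## Interface

Orientations are given as a 3x3 rotation matrix whose columns are the frame's x, y, z axes.
In Python, from rig import env, imaging gives the robot as it stands. The module is installed in compiled form; this text tells all that it offers.
- The arm moves only by the tool arm_command, never from a script. Its arguments are lists of equal length, an entry for each row: "turn": the turn, a rotation vector about the tool's x, y, z in units of 5 degrees (1.0 is 5 degrees), a list of three; "xyz": the shift along the tool's x, y, z in units of 50 mm (1.0 is 50 mm), a list of three; "claw": the finger opening in mm, from 0 to 85.4. A call has 1 to 12 rows; each row shifts and turns the commanded pose from where the row before left it, along the tool's axes as they then stand; what a row does not reach is not made up. A row lasts 1/10 s, in which the tool goes at most 50 mm and 8.59 degrees, less where a joint would pass 70% of its speed; a pose out of reach is approached as far as the arm can. A call is refused whole if a number of a shift passes 1 or a number of a turn 1, either way. A call with a gripper value outside its range is refused whole. The fingers move at their own pace and stop on an object; "squeeze" is the grip in N (left out, the last holds). Time passes only in rows, so rows that do not move let the fingers close. It gives the time, the measured TCP pose, the force, the opening and the grip force at its end, in the units of the state.
- env.observe(): the state, without advancing time (a new reading comes with each control period).
- imaging.get_image(name): name is "scene" or "side" or "wrist"; returns (picture, depth): 400x640x3 uint8, blue, green, red; 400x640 float32, m along the optical axis (not along the pixel's ray), 0 where there is no reading.
- imaging.camera_info(name): a dict with "camera_matrix" (3x3 intrinsics, pixels), "rvec" (rotation vector, rad) and "tvec" (3), from world to camera coordinates, as OpenCV has them. Camera axes: x right, y down, z forward; pixel columns grow to the right and rows downward; lengths in m; the calibration is good to about 2 mm. A picture is of the moment at which its call begins: read the wrist's pose just before it. camera_info takes no time and is no camera call; for the wrist camera it gives the pose at the moment of the call.
- env.close_job(): hands the job in; it is judged then, once.
The state is a dict: "time_s": time; "q": joint angles; "qvel": joint speeds; "joint_efforts": joint torques, N m; "position": TCP position; "tool_rot": TCP orientation; "ft_force": force on the tool from outside, world axes, zero at the start; "wrist_torque": the same for the moment, N m; "grip_width": finger opening in m; "gripper_force": force on a finger pad.
Only numpy, scipy, OpenCV 4.12 (cv2) and the standard library are available. Lean on these libraries where they do the work, as an engineer would, in place of code of your own. Each camera call takes 0.05 s, during which the arm holds its last target. There are 200 camera calls.

## Task

Pack the T-nuts for travel: raise the lid of the round dish edge-first by its tab, tipping it up while the opposite edge still rests on the dish, then carry it low (never more than 10 cm above where it sat) and lay it flat, right way up, on the round rubber mat and let go. Load every T-nut that is on the bench into the dish, lying low enough for the lid to close, then set the lid back centred and fully seated, and last of all swing the hold-down clamp fully down over it. Leave the V-block and the shaft collar among the nuts where they lie.

Things in the scene. Friction and masses are not known exactly. Their poses are not given: they have to be found in the camera images.
- carrier: Fixed round dish on a 10 mm thick base plate (radius 112 mm), on the bench at left or right. Dish: outer radius 94 mm, inner 90 mm; rim 50 mm, inner floor 14 mm above the bench. Origin: bench level on the dish axis; z up; +x points to the clamp post (24 x 44 mm, 90 mm tall, centred 124 mm from the axis).
- dish_center (a point): Centre of the dish's inner floor, 14 mm above the bench.
- lid: Loose shallow round lid, grey plastic, 0.16 kg, seated on the dish at the start. Outer radius 101 mm, 14 mm tall: top plate 4 mm thick, under it a skirt of inner radius 98 mm (4 mm play round the dish). Origin: centre of the skirt's lower edge; z up. Seated, it lies 40 mm above the bench, the plate's underside (lid z = 10 mm) on the dish rim.
- lid_tab (a point): Middle of the lid's upright tab, its only grip (lid x = -82, y = 0, z = 28 mm): 10 mm thick along lid x, 44 mm along lid y, from lid z = 14 to 42 mm; grip it along lid x. When the lid is set back the tab must stay clear of the clamp: keep it within about 60 degrees of the carrier's -x side, as found.
- lid_near (a point): Point on the lid's lower outer edge on the tab side (lid x = -101 mm, z = 0). The lid counts as raised edge-first while this is over 12 mm above its seated height and lid_far has hardly risen.
- lid_far (a point): Point on the lid's lower outer edge opposite the tab (lid x = +101 mm, z = 0).
- mat: Thin black rubber mat lying on the bench, flat, round, radius 110 mm, on the side opposite the dish; origin at its centre at bench level. The lid is laid here, its centre within 50 mm of the mat's. A lid lying on it has its origin at about 0 to 1 mm height.
- clamp (a joint): Hold-down clamp arm on the carrier, rad: 0 = fully down over the lid, about 1.6 to 1.85 at the start (upright, leaning back a little), 2.0 = limit. A stiff hinge: it stays where it is left and needs about 1 to 3 N at the handle. It turns about the carrier's y axis through clamp_hinge.
- clamp_hinge (a point): Point on the clamp's hinge axis: carrier x = +124 mm, y = 0, 77 mm above the bench.
- clamp_handle (a point): Middle of the T-handle, a round bar 12 mm thick, 120 mm long, parallel to the carrier's y. At joint value q it lies, from the hinge, at carrier x = -130 cos q + 15 sin q, height 130 sin q + 15 cos q (mm). The arm (16 mm wide, 10 thick) meets the bar's middle: grip it 40 mm to either side, or push it. Down, the arm's rubber foot stands 3 mm over a seated lid.
- nut1: T-slot nut, plain steel, loose on the bench (may be absent): base 60 x 26 x 10 mm, on it a neck 60 x 16 x 14 mm, 24 mm tall overall, about 0.2 kg. Origin: centre of the underside; x along its 60 mm length, z up. Grip it across the 16 mm neck (along its y).
- nut2: T-slot nut, plain steel, loose on the bench (may be absent): base 60 x 26 x 10 mm, on it a neck 60 x 16 x 14 mm, 24 mm tall overall, about 0.2 kg. Origin: centre of the underside; x along its 60 mm length, z up. Grip it across the 16 mm neck (along its y).
- nut3: T-slot nut, plain steel, loose on the bench (may be absent): base 60 x 26 x 10 mm, on it a neck 60 x 16 x 14 mm, 24 mm tall overall, about 0.2 kg. Origin: centre of the underside; x along its 60 mm length, z up. Grip it across the 16 mm neck (along its y).
- nut4: T-slot nut, plain steel, loose on the bench (may be absent): base 60 x 26 x 10 mm, on it a neck 60 x 16 x 14 mm, 24 mm tall overall, about 0.2 kg. Origin: centre of the underside; x along its 60 mm length, z up. Grip it across the 16 mm neck (along its y).
- vblock: Bystander among the nuts: dark steel V-block 44 x 44 x 32 mm, not to be disturbed. Origin under its centre.
- collar: Bystander among the nuts: dark steel shaft collar (ring), 48 mm across, 20 mm tall, not to be disturbed. Origin under its centre.
There are look-alikes about, which are no part of the job. Leave any purple or yellow look-alike of the nut1 alone.

How it is judged:
By the outcome, as a careful person would: the job done as asked, in the order asked, and still so for the second after the job is handed in, with the robot touching nothing.
Of nut1, nut2, nut3, nut4 only 3 to 4 are there at a start; the rules pass over those that are not, and their reading is None.
At some moment in a run one of nut1, nut2, nut3, nut4 may be knocked a few centimetres aside while the robot is not near it.
Once in a run the grip may slacken for a moment while it holds something.
It also fails if it takes over 210 s, if anything falls off the work surface, if the arm or the gripper's body presses on something with over 40 N, if the wrist force passes 120 N, or if a joint passes its speed limit or range.

## Working session

There is one attempt and no reset: what is moved stays moved. The work goes in short steps, Python scripts to look and compute and a tool call to move; the robot and the scene stay as the last step left them, time stands still between calls to the robot, and variables do not carry over. Pictures are saved under pics/ and viewed, at most 14 in all, crops included, and the job is handed in when it is done.

Besides the shell and the picture viewer there is one more tool, called after "Emit:" as a command line: name --argument value ..., lists and objects as JSON in quotes. arm_command: Moves the arm, as the interface text tells. Its arguments: {"type":"object","properties":{"turn":{"type":"array"},"xyz":{"type":"array"},"claw":{"type":"array"},"squeeze":{"type":"number"}},"required":["turn","xyz","claw"]}

```bash
mkdir -p pics; cat > h.py <<'E'
import numpy as np, cv2
from rig import env, imaging
def cam(n):
    c=imaging.camera_info(n); K=np.array(c["camera_matrix"],float); R=cv2.Rodrigues(np.array(c["rvec"],float))[0]; t=np.array(c["tvec"],float).ravel()
    return K,R,t
def grab(n,f=None):
    c=cam(n); im,d=imaging.get_image(n)
    if f: cv2.imwrite("pics/"+f,im)
    np.savez("last_%s.npz"%n,im=im,d=d,K=c[0],R=c[1],t=c[2]); return im,d,c
def ray(c,u,v,z):
    K,R,t=c; r=R.T@np.linalg.inv(K)@np.array([u,v,1.]); o=-R.T@t; return o+r*(z-o[2])/r[2]
def pts(d,c):
    K,R,t=c; v,u=np.indices(d.shape); p=np.stack([(u-K[0,2])/K[0,0]*d,(v-K[1,2])/K[1,1]*d,d],-1)
    return (p-t)@R
def proj(c,p):
    K,R,t=c; q=K@(R@np.asarray(p,float)+t); return q[:2]/q[2]
def load(n):
    z=np.load("last_%s.npz"%n); return z["im"],z["d"],(z["K"],z["R"],z["t"])
E
python3 - <<'E'
from h import *
s=env.observe(); print(s)
grab("scene","s0.png"); grab("side","d0.png")
for n in("scene","side"):
    K,R,t=cam(n); print(n,K[0,0],-R.T@t,R[2])
E
```

```text
{'time_s': 0.0, 'q': array([-8.35537499e+01,  2.18396223e+01,  7.43849666e+01, -9.48439226e-04,
        8.38578432e+01, -1.23326395e+01]), 'qvel': array([0.05261362, 0.03469489, 0.04241001, 0.03293564, 0.07163076,
       0.02343584]), 'joint_efforts': array([-1.53200257e-03, -4.48465848e+01, -2.31276852e+01, -2.10901644e-04,
        4.75806810e-03, -1.14307710e-05]), 'position': array([ 0.17703864, -0.52038267,  0.20912337]), 'tool_rot': array([[ 9.46767385e-01,  3.21918447e-01, -1.77880077e-04],
       [ 3.21918364e-01, -9.46766354e-01,  1.42776827e-03],
       [ 2.91214073e-04, -1.40902730e-03, -9.99998965e-01]]), 'ft_force': array([-0.92598354,  0.26895358,  0.73916287]), 'wrist_torque': array([0.02248407, 0.01542628, 0.05880417]), 'gripper_force': 0.0, 'grip_width': 0.08519040014730635}
scene 384.2636002285261 [ 0.90351345 -0.02206681  0.77286376] [-0.52081043  0.02900769 -0.85317938]
side 383.0624266210599 [0.03071475 0.55253666 0.50294956] [ 0.55633873 -0.6667885  -0.49586321]
```

View pics/s0.png

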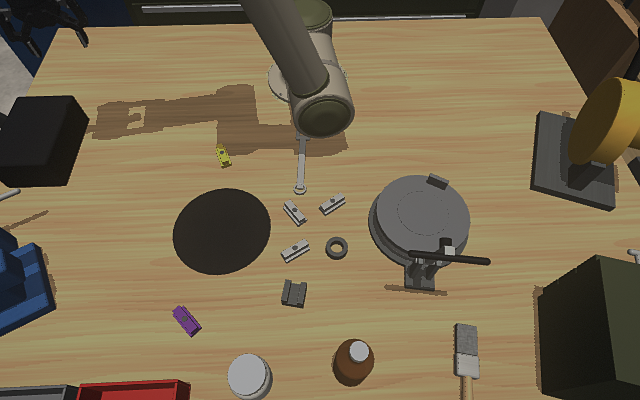

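View pics/d0.png

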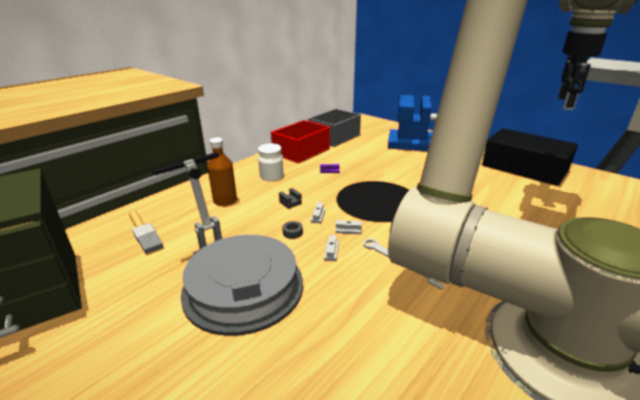

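```bash
python3 - <<'E'
from h import *
im,d,c=load("scene")
cv2.imwrite("pics/c1.png",cv2.resize(im[165:315,270:510],None,fx=3.3,fy=3.3,interpolation=cv2.INTER_CUBIC))
P=pts(d,c)
# lid top: z ~0.054, fit circle
m=(P[...,2]>0.048)&(P[...,2]<0.058)&(d>0)
n,l,st,ce=cv2.connectedComponentsWithStats(m.astype(np.uint8))
i=1+np.argmax(st[1:,4]); q=P[l==i]; print(len(q),q.mean(0))
(cx,cy),r=cv2.minEnclosingCircle((q[:,:2]*1000).astype(np.float32)); print("lid",cx,cy,r,np.median(q[:,2]))
m=(P[...,2]>0.078)&(P[...,2]<0.1)&(d>0)&(np.hypot(P[...,0]*1000-cx,P[...,1]*1000-cy)<100); q=P[m]; print("tab",q.mean(0),len(q),np.ptp(q,axis=0))
# mat
m=(im.max(2)<50)&(d>0)&(abs(P[...,2])<.01)&(P[...,1]<-0.05)
n,l,st,ce=cv2.connectedComponentsWithStats(m.astype(np.uint8)); i=1+np.argmax(st[1:,4]); q=P[l==i]
print("mat",q.mean(0),cv2.minEnclosingCircle((q[:,:2]*1000).astype(np.float32)))
# small objects in the middle
m=(P[...,2]>0.006)&(P[...,2]<0.04)&(d>0); m[:, :150]=0; m[:,365:]=0;m[:145]=0;m[345:]=0
n,l,st,ce=cv2.connectedComponentsWithStats(m.astype(np.uint8))
for i in range(1,n):
    if st[i,4]>20:
        q=P[l==i]; rr=cv2.minAreaRect((q[:,:2]*1000).astype(np.float32)); print(ce[i].round(),st[i,4],[np.round(x,1) for x in rr],q[:,2].max().round(3), q[q[:,2]>q[:,2].max()-.005].mean(0).round(4))
# clamp handle
m=(P[...,2]>0.12)&(d>0)&(np.hypot(P[...,0]*1000-cx,P[...,1]*1000-cy)<300)&(P[...,0]*1000>cx-50)
n,l,st,ce=cv2.connectedComponentsWithStats(m.astype(np.uint8))
for i in range(1,n):
    if st[i,4]>20: q=P[l==i]; print("h",ce[i],st[i],q.mean(0),q.min(0),q.max(0))
m=(P[...,2]>0.07)&(P[...,2]<0.12)&(d>0)&(np.hypot(P[...,0]*1000-cx,P[...,1]*1000-cy)<170)&(np.hypot(P[...,0]*1000-cx,P[...,1]*1000-cy)>105);q=P[m];print("post",q.mean(0),len(q))
E
```

```text
5467 [0.50221324 0.23422394 0.05341862]
lid 499.60589599609375 236.73968505859375 101.56134033203125 0.05341120885382425
tab [0.43114954 0.28017614 0.08075037] 84 [0.02952432 0.03863549 0.00489426]
mat [ 4.96915217e-01 -2.06780697e-01  2.93498587e-04] ((491.14532470703125, -206.47402954101562), 110.48511505126953)
[223. 155.] 217 [array([ 289.8, -217.3]), array([63.5, 25.8]), np.float64(19.5)] 0.026 [ 0.2926 -0.2165  0.0231]
[301. 160.] 41 [array([310.6, -21.3]), array([14.9, 43.5]), np.float64(88.0)] 0.01 [ 0.31   -0.0214  0.0072]
[301. 180.] 91 [array([371.5, -26.7]), array([26.4, 68.2]), np.float64(88.2)] 0.011 [ 0.3696 -0.0235  0.0072]
[332. 203.] 294 [array([444.3,  47.9]), array([23.7, 61.3]), np.float64(30.7)] 0.027 [0.4426 0.0472 0.0235]
[294. 212.] 286 [array([463.1, -40.9]), array([62.4, 26.5]), np.float64(33.7)] 0.028 [ 0.4643 -0.0396  0.0241]
[336. 247.] 305 [array([556.4,  48.1]), array([45.4, 47. ]), np.float64(86.8)] 0.022 [0.5568 0.0475 0.0193]
[295. 250.] 336 [array([558.9, -40.8]), array([21.7, 59.9]), np.float64(30.3)] 0.028 [ 0.5572 -0.0413  0.024 ]
[294. 294.] 544 [array([654.8, -45.9]), array([44.3, 44.8]), np.float64(77.9)] 0.034 [ 0.6552 -0.0454  0.0312]
[186. 320.] 443 [array([ 697.2, -257.4]), array([60.3, 26. ]), np.float64(42.7)] 0.027 [ 0.6976 -0.2567  0.0237]
h [447.83886256 254.16824645] [408 238  83  27 844] [0.66171568 0.20934984 0.20148598] [0.62831468 0.14494036 0.12005016] [0.68165814 0.27395123 0.20924083]
h [589.89648965 274.16741674] [ 571  255   42   44 1111] [0.69401198 0.45061537 0.16801006] [0.66584122 0.43881798 0.12000002] [0.72114703 0.48057266 0.20262958]
post [0.62890092 0.21344816 0.0868019 ] 193
```

View pics/c1.png

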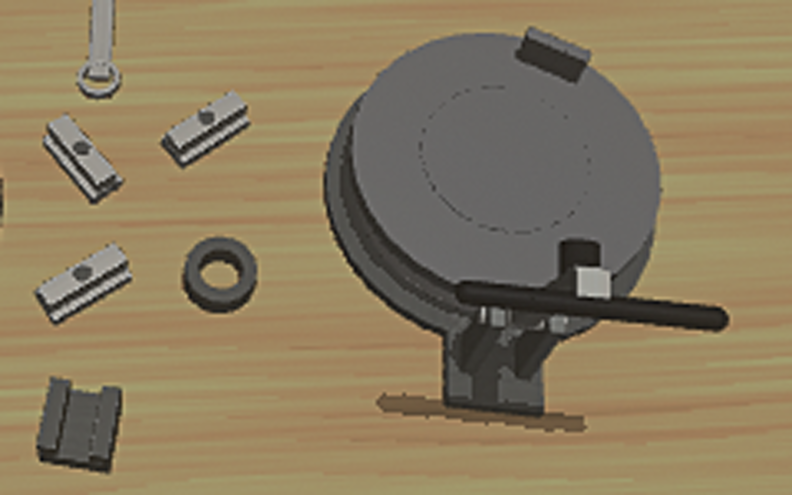

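```bash
cat >> h.py <<'E'
from scipy.spatial.transform import Rotation as Ro
def Rdown(ya,tilt=0):
    """tool down, y axis at ya deg in world; tilt about tool x (deg)"""
    a=np.radians(ya); y=np.array([np.cos(a),np.sin(a),0]); z=np.array([0,0,-1.]); 
    return np.stack([np.cross(y,z),y,z],1)@Ro.from_euler("x",tilt,degrees=True).as_matrix()
def plan(p,ya=None,R=None,frm=None):
    s=env.observe(); p0,R0=(s["position"],s["tool_rot"]) if frm is None else frm
    R1=Rdown(ya) if R is None else R
    tv=Ro.from_matrix(R0.T@R1).as_rotvec(degrees=True)/5; sh=R1.T@(np.asarray(p)-p0)/.05
    print("turn",tv.round(2),"then shift",sh.round(3)); return np.asarray(p),R1
E
python3 - <<'E'
from h import *
a=plan([.43,.10,.25],-32.5); a=plan([.43,.28,.20],-32.5,frm=a)
E
```

```text
turn [-0.01 -0.01 -7.74] then shift [13.183 -2.401 -0.816]
turn [0. 0. 0.] then shift [ 3.036 -1.934  1.   ]
```

Emit:
arm_command --turn '[[0,0,-0.97],[0,0,-0.97],[0,0,-0.97],[0,0,-0.97],[0,0,-0.97],[0,0,-0.97],[0,0,-0.97],[0,0,-0.95],[0,0,0],[0,0,0],[0,0,0],[0,0,0]]' --xyz '[[0,0,0],[0,0,0],[0,0,0],[0,0,0],[0,0,0],[0,0,0],[0,0,0],[0,0,0],[0.5,-0.09,-0.2],[0.8,-0.15,-0.2],[0.8,-0.15,-0.2],[0.8,-0.15,-0.2]]' --claw '[50,50,50,50,50,50,50,50,50,50,50,50]' --squeeze 100

```text
time_s: 1.3
position: [0.2325, -0.3823, 0.2497]
tool_rot: [[0.538, 0.843, -0.0], [0.843, -0.538, 0.001], [0.001, -0.001, -1.0]]
ft_force: [0.7, 0.8, 1.1]
grip_width: 0.0499
gripper_force: 0.0
```

Emit:
arm_command --turn '[[0,0,0],[0,0,0],[0,0,0],[0,0,0],[0,0,0],[0,0,0],[0,0,0],[0,0,0],[0,0,0],[0,0,0],[0,0,0],[0,0,0]]' --xyz '[[0.8,-0.15,0],[0.8,-0.15,0],[0.8,-0.15,0],[0.8,-0.15,0],[0.8,-0.15,0],[0.8,-0.15,0],[0.8,-0.15,0],[0.8,-0.15,0],[0.8,-0.15,0],[0.8,-0.15,0],[0.8,-0.15,0],[0.8,-0.15,0]]' --claw '[50,50,50,50,50,50,50,50,50,50,50,50]'

```text
time_s: 2.5
position: [0.4146, 0.071, 0.2496]
tool_rot: [[0.537, 0.843, -0.0], [0.843, -0.537, -0.0], [-0.0, -0.0, -1.0]]
ft_force: [0.4, -0.7, -0.5]
grip_width: 0.0498
gripper_force: 0.0
```

```bash
python3 - <<'E'
from h import *
a=plan([.43,.28,.20],-32.5)
E
```

```text
turn [-0.  0. -0.] then shift [ 3.691 -1.985  0.992]
```

Emit:
arm_command --turn '[[0,0,0],[0,0,0],[0,0,0],[0,0,0],[0,0,0],[0,0,0],[0,0,0],[0,0,0]]' --xyz '[[0.6,-0.33,0.1],[0.62,-0.33,0.1],[0.62,-0.33,0.2],[0.62,-0.33,0.2],[0.62,-0.33,0.2],[0.61,-0.33,0.2],[0,0,0],[0,0,0]]' --claw '[50,50,50,50,50,50,50,50]'

```text
time_s: 3.3
position: [0.4297, 0.2781, 0.1992]
tool_rot: [[0.536, 0.844, -0.001], [0.844, -0.536, -0.001], [-0.001, -0.001, -1.0]]
ft_force: [-0.3, 0.7, -0.7]
grip_width: 0.0501
gripper_force: 0.0
```

```bash
python3 - <<'E'
from h import *
im,d,c=grab("wrist","w1.png"); grab("scene")
K,R,t=c; s=env.observe(); print(s["position"], "cam",-R.T@t,R[2])
P=pts(d,c)
m=(P[...,2]>0.070)&(P[...,2]<0.095)&(d>0.05)
n,l,st,ce=cv2.connectedComponentsWithStats(m.astype(np.uint8))
for i in range(1,n):
    if st[i,4]>100:
        q=P[l==i]; zt=np.percentile(q[:,2],90); q=q[q[:,2]>zt-.003]; print(ce[i].round(),st[i,4],zt,cv2.minAreaRect((q[:,:2]*1000).astype(np.float32)))
m=(P[...,2]>0.050)&(P[...,2]<0.058)&(d>0); q=P[m]; print(len(q),q.min(0),q.max(0))
E
```

```text
[0.43016836 0.2772573  0.19997001] cam [0.46568689 0.33365258 0.36281202] [-0.13875544 -0.21736406 -0.96617793]
[571. 123.] 2153 0.09036375343199593 ((621.1512451171875, 216.22003173828125), (44.00185012817383, 25.180028915405273), 79.67443084716797)
[320. 185.] 671 0.08205211187596467 ((429.47589111328125, 279.2265930175781), (43.77317428588867, 9.772071838378906), 57.59708023071289)
37845 [0.39901637 0.13547417 0.0500241 ] [0.63412597 0.33637353 0.05797385]
```

View pics/w1.png

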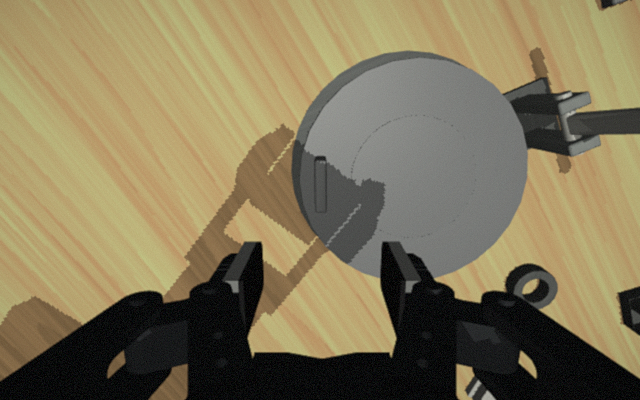

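```bash
python3 - <<'E'
from h import *
a=plan([.4295,.2792,.0585],-32.4)
E
```

```text
turn [ 0.    0.   -0.03] then shift [ 0.026 -0.032  2.829]
```

Emit:
arm_command --turn '[[0,0,-0.03],[0,0,0],[0,0,0],[0,0,0],[0,0,0],[0,0,0],[0,0,0],[0,0,0],[0,0,0],[0,0,0],[0,0,0],[0,0,0]]' --xyz '[[0.03,-0.03,0.4],[0,0,0.5],[0,0,0.5],[0,0,0.5],[0,0,0.4],[0,0,0.3],[0,0,0.23],[0,0,0],[0,0,0],[0,0,0],[0,0,0],[0,0,0]]' --claw '[45,45,45,45,45,45,45,45,30,15,5,0]' --squeeze 100

```text
time_s: 4.6
position: [0.4302, 0.2802, 0.0593]
tool_rot: [[0.535, 0.845, 0.002], [0.845, -0.535, 0.0], [0.001, 0.001, -1.0]]
ft_force: [0.1, -1.3, 6.7]
grip_width: 0.0029
gripper_force: 99.0
```

Emit:
arm_command --turn '[[0,0,0],[0,0,0],[0,0,0],[0,0,0]]' --xyz '[[0,0,0],[0,0,0],[0,0,0],[0,0,0]]' --claw '[0,0,0,0]'

```text
time_s: 5.0
position: [0.4302, 0.2802, 0.0593]
tool_rot: [[0.535, 0.845, 0.002], [0.845, -0.535, 0.0], [0.001, 0.001, -1.0]]
ft_force: [0.4, -1.1, 5.7]
grip_width: 0.0027
gripper_force: 98.1
```

```bash
python3 - <<'E'
from h import *
im,d,c=grab("wrist"); cv2.imwrite("pics/w2.png",cv2.resize(im[120:320,220:460],None,fx=3,fy=3,interpolation=cv2.INTER_CUBIC))
E
```

```text
(no output)
```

View pics/w2.png

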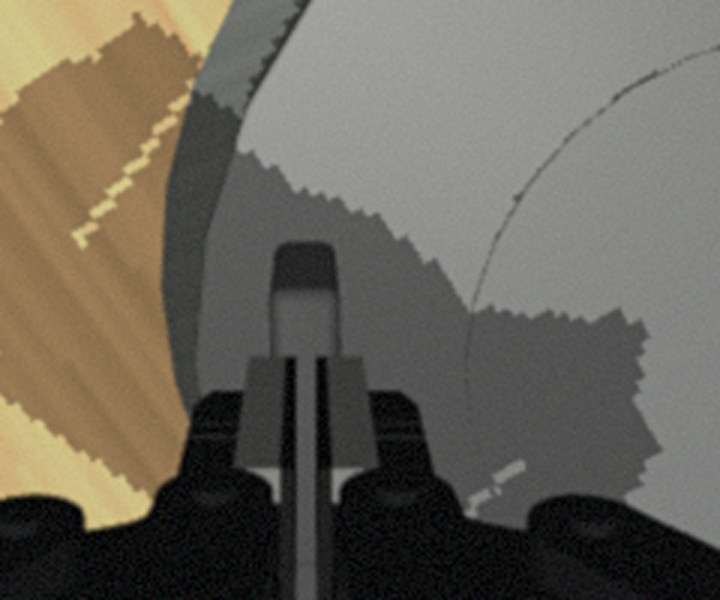

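Emit:
arm_command --turn '[[0,0,0],[0,0,0],[0,0,0]]' --xyz '[[0,0,0],[0,0,0],[0,0,0]]' --claw '[0,0,0]' --squeeze 50

```text
time_s: 5.35
position: [0.4302, 0.2801, 0.0593]
tool_rot: [[0.535, 0.845, 0.002], [0.845, -0.535, 0.0], [0.001, 0.001, -1.0]]
ft_force: [0.0, -1.4, 5.9]
grip_width: 0.0026
gripper_force: 98.1
```

Emit:
arm_command --turn '[[0.2,0,0],[0.2,0,0],[0.2,0,0],[0.2,0,0],[0.2,0,0],[0.2,0,0],[0.2,0,0],[0.2,0,0],[0,0,0],[0,0,0]]' --xyz '[[0,0.004,-0.061],[0,0.004,-0.061],[0,0.004,-0.061],[0,0.004,-0.061],[0,0.004,-0.061],[0,0.004,-0.061],[0,0.004,-0.061],[0,0.004,-0.061],[0,0,0],[0,0,0]]' --claw '[0,0,0,0,0,0,0,0,0,0]'

```text
time_s: 6.35
position: [0.4324, 0.2783, 0.0824]
tool_rot: [[0.536, 0.836, -0.117], [0.845, -0.53, 0.074], [0.0, -0.139, -0.99]]
ft_force: [0.7, -0.7, -1.3]
grip_width: 0.0026
gripper_force: 94.3
```

```bash
cat >> h.py <<'E'
def lidplane(n="wrist",zlo=.03,zhi=.2,seed=None):
    im,d,c=grab(n); P=pts(d,c); g=im.astype(int); 
    m=(d>.1)&(P[...,2]>zlo)&(P[...,2]<zhi)&(np.ptp(g,axis=2)<14)&(g.mean(2)>60)
    if seed is not None: m&=np.hypot(P[...,0]-seed[0],P[...,1]-seed[1])<.115
    q=P[m]; best=None; rng=np.random.default_rng(0)
    for _ in range(300):
        a=q[rng.choice(len(q),3)]; nn=np.cross(a[1]-a[0],a[2]-a[0]); k=np.linalg.norm(nn)
        if k<1e-5: continue
        nn/=k; b=abs((q-a[0])@nn)<.002
        if best is None or b.sum()>best.sum(): best=b
    q=q[best]; o=q.mean(0); nn=np.linalg.svd(q-o,full_matrices=False)[2][2]; nn*=np.sign(nn[2])
    cc,r=cv2.minEnclosingCircle((q[:,:2]*1000).astype(np.float32))
    print("lid plane n",nn.round(3),"tilt",np.degrees(np.arccos(nn[2])).round(2),"z range",np.percentile(q[:,2],[1,99]).round(4),"circ",np.round(cc,1),round(r,1),len(q))
    return o,nn
E
python3 - <<'E'
from h import *
lidplane("wrist",seed=(.5,.237)); s=env.observe(); print(s["position"],s["tool_rot"][:,1],s["ft_force"],s["grip_width"])
lidplane("scene",seed=(.5,.237))
E
```

```text
lid plane n [ 0.109 -0.075  0.991] tilt 7.62 z range [0.0547 0.0781] circ [500.9 235. ] 100.4 85872
[0.4322738  0.27834499 0.08237173] [ 0.83642777 -0.53017787 -0.13892448] [ 1.11673659  0.28741461 -1.61391506] 0.0023384162357530623
lid plane n [ 0.107 -0.075  0.991] tilt 7.5 z range [0.0528 0.077 ] circ [501.4 235.5] 100.2 5065
```

Emit:
arm_command --turn '[[0,0,0],[0,0,0],[0,0,0],[0,0,0],[0,0,0],[0,0,0],[0,0,0]]' --xyz '[[0,-0.017,-0.12],[0,-0.017,-0.12],[0,-0.017,-0.12],[0,-0.017,-0.12],[0,-0.017,-0.12],[0,0,0],[0,0,0]]' --claw '[0,0,0,0,0,0,0]'

```text
time_s: 7.15
position: [0.4319, 0.2786, 0.1128]
tool_rot: [[0.535, 0.837, -0.118], [0.845, -0.53, 0.075], [0.0, -0.139, -0.99]]
ft_force: [-0.2, -0.7, 0.5]
grip_width: 0.0001
gripper_force: 0.0
```

```bash
python3 - <<'E'
from h import *
o,n=lidplane("wrist",seed=(.5,.237)); s=env.observe(); print(s["position"],s["ft_force"],s["grip_width"])
plan([.423,-.1625,s["position"][2]],R=s["tool_rot"])
E
```

```text
lid plane n [ 0.065 -0.062  0.996] tilt 5.17 z range [0.0523 0.0693] circ [508.3 225.5] 100.6 71473
[0.43191129 0.27850344 0.11264247] [-0.14272295 -0.04979881 -0.05692975] -0.00022544031641526054
turn [0. 0. 0.] then shift [-7.546  4.525 -0.635]
```

Emit:
arm_command --turn '[[-0.8,0,0],[-0.8,0,0],[0,0,0]]' --xyz '[[0,0,-0.6],[0,0,-0.6],[0,0,-0.3]]' --claw '[40,45,45]'

```text
time_s: 7.5
position: [0.4372, 0.2758, 0.1896]
tool_rot: [[0.534, 0.845, 0.004], [0.845, -0.534, -0.0], [0.002, 0.003, -1.0]]
ft_force: [0.3, -0.3, -0.1]
grip_width: 0.0433
gripper_force: 0.0
```

```bash
cat >> h.py <<'E'
def tab(n="wrist",seed=(.5,.237)):
    o,nn=lidplane(n,seed=seed,zlo=.0)
    im,d,c=load(n); P=pts(d,c); h=(P-o)@nn
    m=(h>.022)&(h<.034)&(d>.1)&(np.hypot(P[...,0]-o[0],P[...,1]-o[1])<.13)
    k,l,st,ce=cv2.connectedComponentsWithStats(m.astype(np.uint8))
    for i in range(1,k):
        if st[i,4]>150:
            q=P[l==i]; hh=h[l==i]; q=q[hh>np.percentile(hh,90)-.002]; print("tab?",ce[i].round(),st[i,4],"h",np.percentile(hh,90).round(4),[np.round(x,1) for x in cv2.minAreaRect((q[:,:2]*1000).astype(np.float32))],"z",q[:,2].mean().round(4))
E
python3 - <<'E'
from h import *
tab(seed=(.508,.226)); s=env.observe(); print(s["position"],s["grip_width"])
im,d,c=load("wrist"); cv2.imwrite("pics/w3.png",im)
E
```

```text
lid plane n [ 0.064 -0.063  0.996] tilt 5.14 z range [0.052  0.0694] circ [508.2 225.5] 100.8 38022
tab? [562. 126.] 987 h 0.0329 [array([619.9, 216.8]), array([43.7, 21.8]), np.float64(79.7)] z 0.0862
tab? [330. 205.] 751 h 0.0284 [array([439.1, 264.7]), array([43.7,  9.8]), np.float64(60.4)] z 0.0955
[0.43802368 0.27594841 0.19107942] 0.04516003085265467
```

View pics/w3.png

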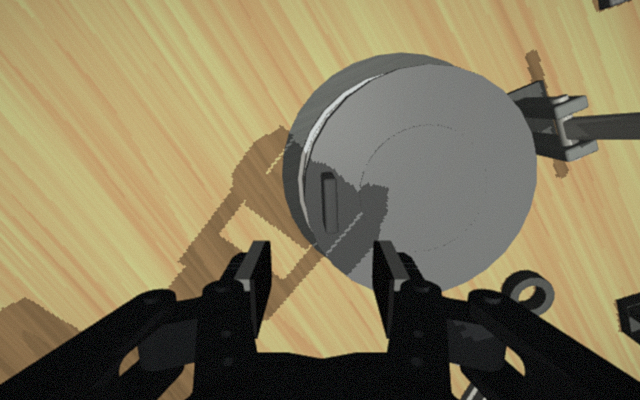

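```bash
cat >> h.py <<'E'
def Rn(nn,ya):
    a=np.radians(ya); y=np.array([np.cos(a),np.sin(a),0]); z=-np.asarray(nn)/np.linalg.norm(nn); y-=z*(y@z); y/=np.linalg.norm(y)
    return np.stack([np.cross(y,z),y,z],1)
E
python3 - <<'E'
from h import *
n=np.array([.064,-.063,.996]); top=np.array([.4391,.2647,.0955]); R=Rn(n,-29.6)
a=plan(top+.04*n,R=R); a=plan(top-.026*n,R=R,frm=a)
E
```

```text
turn [ 1.04  0.2  -0.55] then shift [-0.229  0.295  1.088]
turn [0. 0. 0.] then shift [-0.   -0.    1.32]
```

Emit:
arm_command --turn '[[0.52,0.1,-0.28],[0.52,0.1,-0.27],[0,0,0],[0,0,0],[0,0,0],[0,0,0],[0,0,0],[0,0,0],[0,0,0],[0,0,0],[0,0,0],[0,0,0]]' --xyz '[[0,0,0],[0,0,0],[-0.115,0.15,0.5],[-0.115,0.145,0.59],[0,0,0.4],[0,0,0.4],[0,0,0.3],[0,0,0.2],[0,0,0],[0,0,0],[0,0,0],[0,0,0]]' --claw '[45,45,45,45,45,45,45,45,45,30,20,14]' --squeeze 40

```text
time_s: 8.75
position: [0.4367, 0.2653, 0.0674]
tool_rot: [[0.495, 0.866, -0.068], [0.869, -0.491, 0.062], [0.021, -0.089, -0.996]]
ft_force: [0.3, -0.1, 0.0]
grip_width: 0.0139
gripper_force: 0.0
```

Emit:
arm_command --turn '[[0,0,0],[0,0,0],[0,0,0]]' --xyz '[[0,0,0],[0,0,0],[0,0,0]]' --claw '[8,8,8]'

```text
time_s: 9.05
position: [0.4365, 0.2653, 0.0672]
tool_rot: [[0.495, 0.866, -0.068], [0.869, -0.491, 0.062], [0.02, -0.09, -0.996]]
ft_force: [-1.3, -0.6, 3.2]
grip_width: 0.0087
gripper_force: 34.2
```

Emit:
arm_command --turn '[[0,0,0],[0,0,0],[0.2,0,0],[0.2,0,0],[0.2,0,0],[0.2,0,0],[0.2,0,0],[0,0,0],[0,0,0]]' --xyz '[[0,0,0],[0,0,0],[0,0.003,-0.058],[0,0.003,-0.058],[0,0.003,-0.058],[0,0.003,-0.058],[0,0.003,-0.058],[0,0,0],[0,0,0]]' --claw '[5,5,5,5,5,5,5,5,5]' --squeeze 60

```text
time_s: 9.95
position: [0.4384, 0.2636, 0.081]
tool_rot: [[0.495, 0.857, -0.144], [0.869, -0.484, 0.104], [0.019, -0.177, -0.984]]
ft_force: [-2.1, 0.0, -0.0]
grip_width: 0.0076
gripper_force: 59.4
```

```bash
python3 - <<'E'
from h import *
tab(seed=(.508,.226)); s=env.observe(); print(s["position"],s["grip_width"],s["ft_force"],s["tool_rot"])
E
```

```text
lid plane n [ 0.139 -0.102  0.985] tilt 9.93 z range [0.053  0.0834] circ [510.1 224.6] 100.2 88029
tab? [322. 258.] 2352 h 0.0292 [array([442.1, 262.8]), array([42.6, 21. ]), np.float64(47.1)] z 0.1095
[0.43839766 0.26363707 0.08102212] 0.007592000185996136 [-2.13952298  0.99982154 -0.6264873 ] [[ 0.49488182  0.85694889 -0.14398123]
 [ 0.86874478 -0.48423017  0.10394057]
 [ 0.0193517  -0.17652124 -0.98410658]]
```

Emit:
arm_command --turn '[[0,0,0],[0,0,0],[0,0,0],[0,0,0],[0,0,0],[0,0,0],[0,0,0]]' --xyz '[[0.002,-0.018,-0.098],[0.002,-0.018,-0.098],[0.002,-0.018,-0.098],[0.002,-0.018,-0.098],[0.002,-0.018,-0.098],[0,0,0],[0,0,0]]' --claw '[5,5,5,5,5,5,5]'

```text
time_s: 10.7
position: [0.4384, 0.2638, 0.1061]
tool_rot: [[0.495, 0.857, -0.144], [0.869, -0.484, 0.104], [0.02, -0.176, -0.984]]
ft_force: [0.2, 0.0, -2.9]
grip_width: 0.0079
gripper_force: 59.2
```

```bash
python3 - <<'E'
from h import *
o,n=lidplane(seed=(.508,.226)); s=env.observe(); print(s["position"],s["grip_width"],s["ft_force"])
plan([.423,-.1625,s["position"][2]],R=s["tool_rot"])
E
```

```text
lid plane n [ 0.16  -0.114  0.98 ] tilt 11.33 z range [0.0739 0.1088] circ [509.3 225. ] 100.2 87389
[0.43829539 0.26371641 0.10594008] 0.00785564291789623 [ 0.16986504 -0.30019933 -1.62051835]
turn [0. 0. 0.] then shift [-7.557  3.866 -0.843]
```

Emit:
arm_command --turn '[[0,0,0],[0,0,0],[0,0,0],[0,0,0],[0,0,0],[0,0,0],[0,0,0],[0,0,0],[0,0,0],[0,0,0],[0,0,0],[0,0,0]]' --xyz '[[-0.1,0.05,-0.05],[-0.2,0.1,-0.06],[-0.3,0.15,-0.08],[-0.38,0.19,-0.09],[-0.38,0.194,-0.042],[-0.38,0.194,-0.042],[-0.38,0.194,-0.042],[-0.38,0.194,-0.042],[-0.38,0.194,-0.042],[-0.38,0.194,-0.042],[-0.38,0.194,-0.042],[-0.38,0.194,-0.042]]' --claw '[5,5,5,5,5,5,5,5,5,5,5,5]'

```text
time_s: 11.95
position: [0.4305, 0.0349, 0.1146]
tool_rot: [[0.495, 0.857, -0.144], [0.869, -0.485, 0.104], [0.019, -0.176, -0.984]]
ft_force: [0.9, 0.1, -2.6]
grip_width: 0.0076
gripper_force: 59.3
```

Emit:
arm_command --turn '[[0,0,0],[0,0,0],[0,0,0],[0,0,0],[0,0,0],[0,0,0],[0,0,0],[0,0,0],[0,0,0],[0,0,0],[0,0,0]]' --xyz '[[-0.38,0.194,-0.042],[-0.38,0.194,-0.042],[-0.38,0.194,-0.042],[-0.38,0.194,-0.042],[-0.38,0.194,-0.042],[-0.38,0.194,-0.042],[-0.38,0.194,-0.042],[-0.38,0.194,-0.042],[-0.3,0.15,-0.03],[-0.15,0.08,-0.015],[0,0,0]]' --claw '[5,5,5,5,5,5,5,5,5,5,5]'

```text
time_s: 13.05
position: [0.4234, -0.161, 0.1139]
tool_rot: [[0.496, 0.856, -0.144], [0.868, -0.485, 0.104], [0.02, -0.177, -0.984]]
ft_force: [0.8, -0.7, -2.3]
grip_width: 0.0079
gripper_force: 61.0
```

```bash
python3 - <<'E'
from h import *
o,n=lidplane(seed=(.49,-.2)); s=env.observe(); print(s["position"],s["grip_width"],s["ft_force"],s["tool_rot"])
grab("scene","s1.png")
E
```

```text
lid plane n [ 0.161 -0.114  0.98 ] tilt 11.36 z range [0.0817 0.1167] circ [ 494.3 -199.6] 99.7 87159
[ 0.42337116 -0.16017664  0.11392329] 0.007126192480664056 [ 0.09123344  0.90597328 -1.62193697] [[ 0.49546884  0.85657952 -0.1441602 ]
 [ 0.86839899 -0.48467841  0.10473795]
 [ 0.01984505 -0.17708296 -0.98399583]]
```

View pics/s1.png

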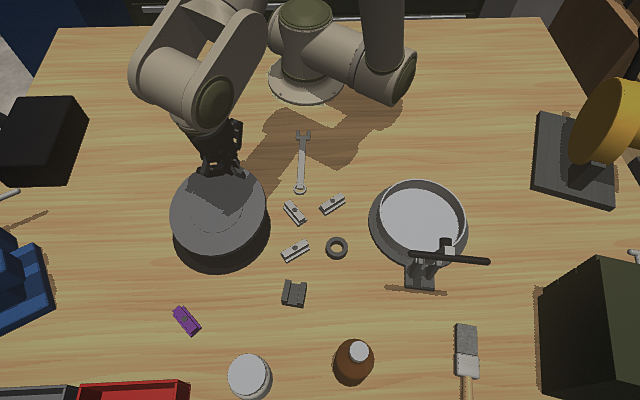

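```bash
python3 - <<'E'
from h import *
n=np.array([.161,-.114,.98]);n/=np.linalg.norm(n)
s=env.observe(); p,R=s["position"],s["tool_rot"]
im,d,c=load("wrist"); 
ctr=np.array([.4943,-.1996,0]); q=.099
# plane z at ctr from mid of z range
ctr[2]=(.0817+.1167)/2
ax=np.cross(n,[0,0,1]); ang=np.arcsin(np.linalg.norm(ax)); W=Ro.from_rotvec(ax/np.linalg.norm(ax)*ang).as_matrix()
R1=W@R; off=W@(ctr-p); print("off",off,"y ang",np.degrees(np.arctan2(R1[1,1],R1[0,1])))
tgt=np.array([.493,-.205,.0145])-off; print(tgt)
a=plan(tgt+[0,0,.03],R=R1); plan(tgt,R=R1,frm=a); print(R1.round(3))
E
```

```text
off [ 0.07197365 -0.04062335  0.00149507] y ang -29.55244133799545
[ 0.42102635 -0.16437665  0.01300493]
turn [-2.26 -0.23 -0.  ] then shift [-0.104 -0.023  1.419]
turn [0. 0. 0.] then shift [-0.    -0.012  0.6  ]
[[ 0.493  0.87   0.017]
 [ 0.87  -0.493 -0.01 ]
 [ 0.     0.02  -1.   ]]
```

Emit:
arm_command --turn '[[-0.45,-0.046,0],[-0.45,-0.046,0],[-0.45,-0.046,0],[-0.45,-0.046,0],[-0.46,-0.046,0],[0,0,0],[0,0,0],[0,0,0],[0,0,0],[0,0,0],[0,0,0],[0,0,0]]' --xyz '[[0,0,0.1],[0,0,0.1],[0,0,0.1],[0,0,0.1],[0,0,0.1],[-0.05,-0.01,0.2],[-0.05,-0.01,0.25],[0,0,0.25],[0,0,0.2],[0,0,0.2],[0,0,0.15],[0,0,0.05]]' --claw '[5,5,5,5,5,5,5,5,5,5,5,5]'

```text
time_s: 14.35
position: [0.4192, -0.163, 0.0234]
tool_rot: [[0.493, 0.87, 0.016], [0.87, -0.493, -0.009], [-0.0, 0.018, -1.0]]
ft_force: [-0.4, -0.4, -1.6]
grip_width: 0.0074
gripper_force: 61.0
```

```bash
python3 - <<'E'
from h import *
tab(seed=(.49,-.2)); s=env.observe(); print(s["position"],s["grip_width"],s["ft_force"])
E
```

```text
lid plane n [ 0.005 -0.002  1.   ] tilt 0.29 z range [0.0217 0.025 ] circ [ 490.9 -203. ] 101.1 87374
tab? [321. 258.] 2342 h 0.0294 [array([ 418. , -160.3]), array([42.7, 20.4]), np.float64(47.9)] z 0.0524
[ 0.41919008 -0.16309311  0.02345999] 0.0075910583667034865 [ 0.23400003  1.11616552 -2.53302086]
```

Emit:
arm_command --turn '[[0,0,0],[0,0,0],[0,0,0],[0,0,0],[0,0,0],[0,0,0],[0,0,0],[0,0,0],[0,0,0],[0,0,0],[0,0,0],[0,0,0]]' --xyz '[[0,0,0.08],[0,0,0.07],[0,0,0.03],[0,0,0],[0,0,0],[0,0,0],[0,0,0],[0,0,-0.2],[0,0,-0.5],[0,0,-0.9],[0,0,-0.9],[0,0,-0.9]]' --claw '[5,5,5,5,20,35,45,45,45,45,45,45]'

```text
time_s: 15.6
position: [0.4162, -0.1613, 0.1878]
tool_rot: [[0.494, 0.87, 0.018], [0.87, -0.493, -0.011], [-0.0, 0.02, -1.0]]
ft_force: [1.0, 0.1, -0.1]
grip_width: 0.0448
gripper_force: 0.0
```

```bash
cat >> h.py <<'E'
def small():
    im,d,c=load("scene"); P=pts(d,c)
    m=(P[...,2]>0.014)&(P[...,2]<0.04)&(d>0)&(P[...,0]>.35)&(P[...,0]<.75)&(P[...,1]>-.11)&(P[...,1]<.12)
    n,l,st,ce=cv2.connectedComponentsWithStats(m.astype(np.uint8))
    for i in range(1,n):
        if st[i,4]>20: q=P[l==i]; print(ce[i].round(),st[i,4],[np.round(x,1) for x in cv2.minAreaRect((q[:,:2]*1000).astype(np.float32))],q[:,2].max().round(3))
E
python3 - <<'E'
from h import *
tab(seed=(.49,-.2)); s=env.observe(); print(s["position"])
grab("scene"); small()
im,d,c=load("scene"); P=pts(d,c)
m=(P[...,2]>0.045)&(P[...,2]<0.054)&(d>0)&(np.hypot(P[...,0]-.5,P[...,1]-.237)<.105); q=P[m]
print("rim",cv2.minEnclosingCircle((q[:,:2]*1000).astype(np.float32)),len(q))
plan([.4435,.0475,.20],30.7)
E
```

```text
lid plane n [-0. -0.  1.] tilt 0.03 z range [0.012  0.0154] circ [ 491.2 -203.2] 100.9 31172
tab? [322. 178.] 528 h 0.0284 [array([ 420.3, -162.1]), array([42.8,  9. ]), np.float64(60.2)] z 0.0413
[ 0.41859913 -0.16287544  0.19459272]
[332. 202.] 200 [array([442.8,  46.4]), array([17. , 60.7]), np.float64(33.8)] 0.027
[294. 211.] 193 [array([462.8, -40.6]), array([60.7, 16.7]), np.float64(34.7)] 0.026
[336. 247.] 254 [array([556.,  48.]), array([45.5, 46.6]), np.float64(85.2)] 0.022
[295. 248.] 236 [array([557. , -42.1]), array([17.3, 59.8]), np.float64(30.9)] 0.026
[294. 293.] 485 [array([654.7, -45.9]), array([44.1, 44.3]), np.float64(77.7)] 0.035
rim ((500.1968078613281, 237.6323699951172), 94.33368682861328) 471
turn [  0.32   0.21 -12.05] then shift [ 3.362  2.578 -0.177]
```

```bash
python3 - <<'E'
from h import *
plan([.463,-.0405,.19],-55.4)
E
```

```text
turn [ 0.36 -0.06  5.17] then shift [ 2.123 -1.509  0.023]
```

Emit:
arm_command --turn '[[0.06,-0.01,0.86],[0.06,-0.01,0.86],[0.06,-0.01,0.86],[0.06,-0.01,0.86],[0.06,-0.01,0.86],[0.06,-0.01,0.87],[0,0,0],[0,0,0],[0,0,0],[0,0,0],[0,0,0],[0,0,0]]' --xyz '[[0,0,0],[0,0,0],[0,0,0],[0,0,0],[0,0,0],[0,0,0],[0.5,-0.36,0],[0.53,-0.38,0],[0.53,-0.38,0.02],[0.53,-0.38,0],[0,0,0],[0,0,0]]' --claw '[45,45,45,45,45,45,45,45,45,45,45,45]'

```text
time_s: 16.9
position: [0.4599, -0.0402, 0.1846]
tool_rot: [[0.823, 0.569, -0.01], [0.569, -0.822, 0.007], [-0.004, -0.011, -1.0]]
ft_force: [0.5, -0.2, -0.0]
grip_width: 0.0449
gripper_force: 0.0
```

```bash
cat >> h.py <<'E'
def nuts(near=None,zt=.024):
    im,d,c=grab("wrist"); P=pts(d,c)
    m=(P[...,2]>zt-.006)&(P[...,2]<zt+.006)&(d>.1)
    n,l,st,ce=cv2.connectedComponentsWithStats(m.astype(np.uint8))
    for i in range(1,n):
        if st[i,4]>300:
            q=P[l==i]; print(ce[i].round(),st[i,4],[np.round(x,1) for x in cv2.minAreaRect((q[:,:2]*1000).astype(np.float32))],np.median(q[:,2]).round(4))
    s=env.observe(); print(s["position"],s["grip_width"],s["ft_force"].round(1))
E
python3 - <<'E'
from h import *
nuts()
plan([.463,-.0405,.0125],-55.4)
E
```

```text
[146.  38.] 639 [array([462.7, 159.1]), array([ 17.2, 106.2]), np.float64(64.6)] 0.024
[303.  28.] 1585 [array([554.7,  45.9]), array([44.7, 46.8]), np.float64(34.4)] 0.0194
[389.  89.] 1330 [array([556.7, -43.4]), array([16., 60.]), np.float64(30.2)] 0.0235
[235. 139.] 1198 [array([442.8,  45.2]), array([16.1, 59.9]), np.float64(33.7)] 0.0233
[327. 174.] 1083 [array([462.9, -42.4]), array([60. , 15.5]), np.float64(34.4)] 0.0233
[ 0.45983459 -0.04086536  0.18458622] 0.045033453576592754 [-0.4 -0.4 -0.3]
turn [-0.13  0.05 -0.  ] then shift [0.056 0.03  3.442]
```

Emit:
arm_command --turn '[[-0.13,0.05,0],[0,0,0],[0,0,0],[0,0,0],[0,0,0],[0,0,0],[0,0,0],[0,0,0],[0,0,0],[0,0,0],[0,0,0],[0,0,0]]' --xyz '[[0.04,0.05,0],[0,0,0.6],[0,0,0.8],[0,0,0.8],[0,0,0.6],[0,0,0.4],[0,0,0.2],[0,0,0],[0,0,0],[0,0,0],[0,0,0],[0,0,0]]' --claw '[45,45,45,45,45,45,45,45,25,12,10,10]' --squeeze 60

```text
time_s: 18.15
position: [0.4635, -0.0415, 0.0151]
tool_rot: [[0.823, 0.568, 0.002], [0.568, -0.823, -0.0], [0.001, 0.001, -1.0]]
ft_force: [0.6, 0.5, -1.7]
grip_width: 0.01
gripper_force: 0.0
```

Emit:
arm_command --turn '[[0,0,0],[0,0,0],[0,0,0],[0,0,0],[0,0,0],[0,0,0],[0,0,0],[0,0,0]]' --xyz '[[0,0,0],[0,0,-0.1],[0,0,-0.4],[0,0,-0.6],[0,0,-0.6],[0,0,-0.6],[0,0,-0.3],[0,0,0]]' --claw '[10,10,10,10,10,10,10,10]'

```text
time_s: 18.95
position: [0.4641, -0.0417, 0.1466]
tool_rot: [[0.823, 0.568, 0.005], [0.568, -0.823, -0.001], [0.003, 0.004, -1.0]]
ft_force: [-0.2, -0.9, -0.3]
grip_width: 0.0102
gripper_force: 0.0
```

```bash
cat >> h.py <<'E'
D=np.array([.5002,.2376]); U=np.array([-.52,.854]); V=np.array([.854,.52])
def slot(u,v): return D+U*u/1000+V*v/1000
E
python3 - <<'E'
from h import *
s=env.observe(); print(s["position"],s["grip_width"],s["ft_force"].round(1))
x,y=slot(45,0); a=plan([x,y,.14],-58.7); plan([x,y,.030],-58.7,frm=a)
E
```

```text
[ 0.46406916 -0.04173956  0.14662053] 0.01020391646372208 [-0.2 -0.9 -0.3]
turn [ 0.04 -0.04  0.66] then shift [ 3.519 -5.298  0.132]
turn [0. 0. 0.] then shift [0.  0.  2.2]
```

```bash
python3 - <<'E'
from h import *
nuts()
im,d,c=load("wrist"); cv2.imwrite("pics/w4.png",im)
E
```

```text
[111.  37.] 865 [array([459.3, 159.7]), array([ 15.5, 102.2]), np.float64(61.9)] 0.024
[293.  28.] 1740 [array([552.3,  44.2]), array([39. , 46.6]), np.float64(34.8)] 0.0194
[390.  92.] 1676 [array([556.7, -43.4]), array([16.1, 59.9]), np.float64(30.3)] 0.0235
[217. 148.] 1537 [array([442.6,  45.3]), array([16.4, 60.3]), np.float64(33.7)] 0.0234
[321. 186.] 1381 [array([463. , -41.9]), array([59.7, 16. ]), np.float64(34.7)] 0.0234
[ 0.46335562 -0.04153283  0.14509068] 0.009909603125856797 [-0.7 -0.7 -0.1]
```

View pics/w4.png

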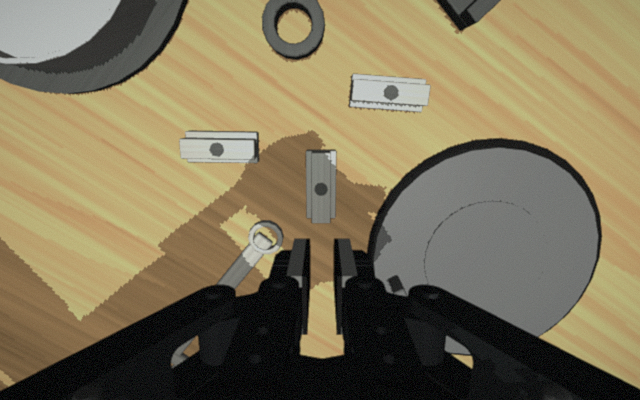

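```bash
python3 - <<'E'
from h import *
im,d,c=load("wrist"); s=env.observe(); P=(pts(d,c)-s["position"])@s["tool_rot"]*1000
for r in range(234,330,8):
    print(r,[P[r,k].round(0).tolist() for k in (288,294,299,304,308,337,342,346,352)])
E
```

```text
234 [[-50.0, -30.0, 146.0], [-49.0, -25.0, 145.0], [-50.0, -20.0, 147.0], [-50.0, -16.0, 146.0], [-50.0, -12.0, 146.0], [-50.0, 15.0, 146.0], [-50.0, 20.0, 145.0], [-50.0, 23.0, 146.0], [-50.0, 29.0, 145.0]]
242 [[-57.0, -30.0, 145.0], [13.0, -11.0, -31.0], [13.0, -9.0, -31.0], [12.0, -7.0, -30.0], [13.0, -5.0, -31.0], [13.0, 7.0, -31.0], [12.0, 9.0, -30.0], [12.0, 10.0, -30.0], [-58.0, 29.0, 146.0]]
250 [[9.0, -13.0, -30.0], [13.0, -10.0, -39.0], [13.0, -8.0, -39.0], [12.0, -6.0, -38.0], [12.0, -5.0, -39.0], [13.0, 6.0, -39.0], [13.0, 8.0, -39.0], [12.0, 10.0, -38.0], [8.0, 13.0, -29.0]]
258 [[8.0, -13.0, -37.0], [13.0, -10.0, -46.0], [12.0, -8.0, -45.0], [12.0, -6.0, -45.0], [12.0, -5.0, -44.0], [13.0, 6.0, -46.0], [13.0, 8.0, -47.0], [12.0, 9.0, -45.0], [12.0, 12.0, -45.0]]
266 [[13.0, -11.0, -54.0], [12.0, -9.0, -52.0], [13.0, -7.0, -53.0], [13.0, -6.0, -54.0], [8.0, -5.0, -44.0], [13.0, 6.0, -53.0], [13.0, 7.0, -53.0], [12.0, 9.0, -52.0], [12.0, 11.0, -52.0]]
274 [[13.0, -11.0, -59.0], [13.0, -9.0, -59.0], [12.0, -7.0, -57.0], [12.0, -5.0, -58.0], [5.0, -5.0, -45.0], [13.0, 5.0,
[... 496 characters left out ...]
.0, -7.0, -67.0], [4.0, -5.0, -59.0], [-3.0, -5.0, -47.0], [4.0, 6.0, -60.0], [6.0, 7.0, -62.0], [13.0, 7.0, -74.0], [13.0, 9.0, -75.0]]
306 [[13.0, -9.0, -79.0], [14.0, -7.0, -80.0], [6.0, -7.0, -68.0], [1.0, -5.0, -60.0], [-6.0, -5.0, -48.0], [2.0, 6.0, -60.0], [3.0, 7.0, -63.0], [10.0, 7.0, -74.0], [13.0, 9.0, -78.0]]
314 [[18.0, -8.0, -90.0], [15.0, -7.0, -85.0], [4.0, -7.0, -69.0], [-2.0, -5.0, -60.0], [-9.0, -5.0, -48.0], [-1.0, 6.0, -60.0], [2.0, 7.0, -65.0], [5.0, 8.0, -70.0], [18.0, 8.0, -90.0]]
322 [[18.0, -7.0, -94.0], [13.0, -7.0, -86.0], [1.0, -7.0, -69.0], [-5.0, -6.0, -59.0], [-143.0, -13.0, 147.0], [-4.0, 6.0, -61.0], [-2.0, 7.0, -63.0], [2.0, 8.0, -69.0], [18.0, 7.0, -93.0]]
```

```bash
python3 - <<'E'
from h import *
im,d,c=load("wrist"); s=env.observe(); p,R=s["position"],s["tool_rot"]
for q in ([11,-6,0],[11,-6,-10],[11,-6,-20],[11,-6,-30],[11,-6,-40]): print(q,proj(c,p+R@(np.array(q)/1000)).round(1))
print(c[1]@R, (c[1]@p+c[2]))
E
```

```text
[11, -6, 0] [308.1 221.7]
[11, -6, -10] [307.4 228.5]
[11, -6, -20] [306.5 236.3]
[11, -6, -30] [305.6 245.1]
[11, -6, -40] [304.5 255.1]
[[-0.00233035  0.99999413 -0.00251133]
 [-0.96695946 -0.00289355 -0.25491375]
 [-0.25491952  0.00183431  0.96696053]] [-0.00053522  0.02190165  0.17671224]
```

Emit:
arm_command --turn '[[0,0,0],[0,0,0],[0,0,0],[0,0,0],[0,0,0],[0,0,0],[0,0,0],[0,0,0],[0,0,0]]' --xyz '[[0,0.01,0.4],[0,0,0.7],[0,0,0.7],[0,0,0.5],[0,0,0.3],[0,0,0.2],[0,0,0.1],[0,0,0.06],[0,0,0]]' --claw '[40,40,40,40,40,40,40,40,40]'

```text
time_s: 19.9
position: [0.4636, -0.0419, -0.0034]
tool_rot: [[0.823, 0.567, 0.001], [0.567, -0.823, 0.0], [0.001, 0.0, -1.0]]
ft_force: [-0.5, 0.1, 0.9]
grip_width: 0.0399
gripper_force: 0.0
```

Emit:
arm_command --turn '[[0,0,0],[0,0,0],[0,0,0],[0,0,0]]' --xyz '[[0,0,0],[0,0,0],[0,0,0],[0,0,0]]' --claw '[24,13,13,13]' --squeeze 50

```text
time_s: 20.3
position: [0.4638, -0.0419, -0.0028]
tool_rot: [[0.823, 0.568, 0.002], [0.568, -0.823, -0.0], [0.001, 0.001, -1.0]]
ft_force: [-1.8, -0.4, 6.1]
grip_width: 0.0144
gripper_force: 48.4
```

Emit:
arm_command --turn '[[0,0,0],[0,0,0],[0,0,0],[0,0,0],[0,0,0],[0,0,0],[0,0,0],[0,0,0]]' --xyz '[[0,0,0],[0,0,0],[0,0,0.06],[0,0,0.06],[0,0,0],[0,0,0],[0,0,0],[0,0,0]]' --claw '[30,35,35,35,35,20,13,13]'

```text
time_s: 21.1
position: [0.4635, -0.0419, -0.0094]
tool_rot: [[0.823, 0.568, 0.0], [0.568, -0.823, 0.0], [0.001, 0.0, -1.0]]
ft_force: [-0.9, 1.2, 1.8]
grip_width: 0.0145
gripper_force: 49.3
```

Emit:
arm_command --turn '[[0,0,0],[0,0,0],[0,0,0],[0,0,0],[0,0,0],[0,0,0],[0,0,0],[0,0,0],[0,0,0]]' --xyz '[[0,0,0],[0,0,-0.05],[0,0,-0.3],[0,0,-0.6],[0,0,-0.6],[0,0,-0.6],[0,0,-0.5],[0,0,-0.2],[0,0,0]]' --claw '[8,8,8,8,8,8,8,8,8]' --squeeze 70

```text
time_s: 22.0
position: [0.4638, -0.042, 0.1336]
tool_rot: [[0.823, 0.568, 0.002], [0.568, -0.823, -0.0], [0.002, 0.001, -1.0]]
ft_force: [-0.1, -0.8, -3.1]
grip_width: 0.014
gripper_force: 68.7
```

```bash
python3 - <<'E'
from h import *
s=env.observe(); print(s["position"],s["grip_width"],s["ft_force"].round(1))
x,y=slot(45,0); a=plan([x,y,.12],-58.7); plan([x,y,.006],-58.7,frm=a)
E
```

```text
[ 0.4637612  -0.04196152  0.13356963] 0.013996637500183037 [-0.1 -0.8 -3.1]
turn [ 0.02 -0.02  0.66] then shift [ 3.527 -5.299  0.271]
turn [0. 0. 0.] then shift [0.   0.   2.28]
```

Emit:
arm_command --turn '[[0,0,0.33],[0,0,0.33],[0,0,0],[0,0,0],[0,0,0],[0,0,0],[0,0,0],[0,0,0],[0,0,0],[0,0,0],[0,0,0],[0,0,0]]' --xyz '[[0,0,0],[0,0,0],[0.2,-0.3,0],[0.4,-0.6,0],[0.4,-0.6,0],[0.4,-0.6,0],[0.4,-0.6,0],[0.4,-0.6,0],[0.4,-0.6,0.05],[0.4,-0.6,0.1],[0.35,-0.53,0.1],[0.18,-0.27,0]]' --claw '[8,8,8,8,8,8,8,8,8,8,8,8]'

```text
time_s: 23.2
position: [0.4758, 0.2782, 0.1187]
tool_rot: [[0.854, 0.52, -0.003], [0.52, -0.854, -0.0], [-0.003, -0.001, -1.0]]
ft_force: [0.8, -0.4, -2.5]
grip_width: 0.0144
gripper_force: 68.7
```

Emit:
arm_command --turn '[[0,0,0],[0,0,0],[0,0,0],[0,0,0],[0,0,0],[0,0,0],[0,0,0]]' --xyz '[[0,0,0],[0,0,0.4],[0,0,0.6],[0,0,0.6],[0,0,0.3],[0,0,0.1],[0,0,0]]' --claw '[8,8,8,8,8,8,8]'

```text
time_s: 23.9
position: [0.477, 0.2754, 0.0204]
tool_rot: [[0.855, 0.518, -0.0], [0.518, -0.855, -0.0], [-0.0, -0.0, -1.0]]
ft_force: [-0.1, -0.3, -1.3]
grip_width: 0.014
gripper_force: 68.7
```

```bash
python3 - <<'E'
from h import *
s=env.observe(); print(s["position"],s["grip_width"],s["ft_force"].round(1))
x,y=slot(45,0); plan([x,y,.006],-58.7)
E
```

```text
[0.47695402 0.27537183 0.02041909] 0.013998009395808544 [-0.1 -0.3 -1.3]
turn [-0.    0.   -0.02] then shift [ 0.004 -0.013  0.288]
```

Emit:
arm_command --turn '[[0,0,0],[0,0,0],[0,0,0],[0,0,0],[0,0,0],[0,0,0],[0,0,0],[0,0,0],[0,0,0],[0,0,0]]' --xyz '[[0,0,0.13],[0,0,0.1],[0,0,0.06],[0,0,0],[0,0,0],[0,0,0],[0,0,-0.3],[0,0,-0.8],[0,0,-0.9],[0,0,-0.4]]' --claw '[8,8,8,8,22,30,30,30,40,40]'

```text
time_s: 24.9
position: [0.4781, 0.2767, 0.1304]
tool_rot: [[0.855, 0.519, 0.007], [0.519, -0.855, 0.002], [0.007, 0.001, -1.0]]
ft_force: [0.4, -0.0, -0.3]
grip_width: 0.0401
gripper_force: 0.0
```

```bash
python3 - <<'E'
from h import *
nuts(zt=.038); nuts(); 
a=plan([.4428,.0452,.12],33.7); plan([.4428,.0452,-.009],33.7,frm=a)
E
```

```text
[477. 194.] 2072 [array([540.9, 204.3]), array([177.3,  76.3]), np.float64(52.6)] 0.0383
[321. 197.] 1633 [array([476.3, 276.3]), array([59.5, 15.4]), np.float64(31.5)] 0.0374
[323. 289.] 786 [array([416.1, 240.2]), array([95.1, 14.1]), np.float64(87.0)] 0.0383
[0.47883839 0.27702542 0.13220901] 0.040074497070315636 [1.3 0.4 2.4]
[468. 192.] 1726 [array([541.4, 204. ]), array([176.7,  74.9]), np.float64(52.5)] 0.0241
[309. 259.] 920 [array([442.5, 271.2]), array([157.2,  46.6]), np.float64(57.9)] 0.0241
[321. 192.] 898 [array([476.2, 276. ]), array([60.2, 25.9]), np.float64(31.5)] 0.0233
[603. 253.] 1450 [array([554.5,  47.3]), array([46.9, 47.1]), np.float64(16.9)] 0.0192
[0.47823727 0.27679012 0.12964203] 0.03989351648108852 [ 0.6  0.7 -1. ]
turn [  0.08  -0.05 -18.48] then shift [-3.46  -3.16   0.193]
turn [0. 0. 0.] then shift [0.   0.   2.58]
```

Emit:
arm_command --turn '[[0,0,-1],[0,0,-1],[0,0,-1],[0,0,-1],[0,0,-1],[0,0,-1],[0,0,-1],[0,0,-1],[0,0,-1],[0,0,-1],[0,0,-1],[0,0,-1]]' --xyz '[[0,0,-0.1],[0,0,0],[0,0,0],[0,0,0],[0,0,0],[0,0,0],[0,0,0],[0,0,0],[0,0,0],[0,0,0],[0,0,0],[0,0,0]]' --claw '[40,40,40,40,40,40,40,40,40,40,40,40]'

```text
time_s: 26.2
position: [0.4763, 0.2761, 0.13]
tool_rot: [[-0.026, 1.0, -0.001], [1.0, 0.026, -0.0], [-0.0, -0.001, -1.0]]
ft_force: [-0.2, -0.6, -0.4]
grip_width: 0.0398
gripper_force: 0.0
```

Emit:
arm_command --turn '[[0,0,-1],[0,0,-1],[0,0,-1],[0,0,-1],[0,0,-1],[0.08,-0.05,-1],[0,0,-0.48],[0,0,0],[0,0,0]]' --xyz '[[0,0,0],[0,0,0],[0,0,0],[0,0,0],[0,0,0],[0,0,0],[0,0,0],[-0.4,-0.37,0.1],[-0.6,-0.55,0.1]]' --claw '[40,40,40,40,40,40,40,40,40]'

```text
time_s: 27.1
position: [0.4657, 0.2092, 0.1204]
tool_rot: [[-0.557, 0.831, -0.004], [0.831, 0.557, -0.007], [-0.003, -0.007, -1.0]]
ft_force: [0.7, -0.5, -0.1]
grip_width: 0.0402
gripper_force: 0.0
```

```bash
python3 - <<'E'
from h import *
nuts()
plan([.4428,.0452,.10],33.7)
E
```

```text
[408. 200.] 3272 [array([498.5, 236.9]), array([180.4, 176.6]), np.float64(47.4)] 0.0242
[384. 111.] 642 [array([469.9, 283.9]), array([60.5, 13.3]), np.float64(39.5)] 0.0234
[382. 141.] 440 [array([481.3, 266. ]), array([60.1,  8.9]), np.float64(25.4)] 0.0235
[0.4641065  0.20404147 0.119495  ] 0.03976127786342522 [ 2.  -2.1 -0.1]
turn [-0.14  0.04 -0.01] then shift [-2.407 -2.117  0.39 ]
```

Emit:
arm_command --turn '[[-0.07,0.02,0],[-0.07,0.02,0],[0,0,0],[0,0,0],[0,0,0],[0,0,0],[0,0,0]]' --xyz '[[-0.5,-0.44,0],[-0.6,-0.53,0],[-0.6,-0.53,0],[-0.5,-0.44,0.2],[-0.2,-0.18,0.19],[0,0,0],[0,0,0]]' --claw '[40,40,40,40,40,40,40]'

```text
time_s: 27.85
position: [0.4444, 0.0507, 0.1019]
tool_rot: [[-0.554, 0.833, 0.004], [0.833, 0.554, 0.003], [0.001, 0.005, -1.0]]
ft_force: [0.2, 0.1, -0.4]
grip_width: 0.0401
gripper_force: 0.0
```

```bash
python3 - <<'E'
from h import *
nuts()
plan([.4428,.0452,-.009],33.7)
E
```

```text
[428.  75.] 776 [array([469.1, 156.9]), array([ 19.8, 113.8]), np.float64(68.7)] 0.0242
[599. 133.] 745 [array([569.3, 186.8]), array([81.7, 10.6]), np.float64(55.2)] 0.0239
[312. 201.] 1843 [array([441.9,  45. ]), array([15.6, 60.3]), np.float64(33.5)] 0.0235
[445. 269.] 1084 [array([556. ,  54.2]), array([31.4, 47.2]), np.float64(81.5)] 0.0194
[372. 342.] 409 [array([544.7, -24.5]), array([16.5, 16.9]), np.float64(34.1)] 0.0232
[0.44464841 0.05104092 0.10210409] 0.03986342354228915 [ 0.1  0.6 -0.5]
turn [ 0.06 -0.   -0.  ] then shift [-0.077 -0.096  2.222]
```

Emit:
arm_command --turn '[[0.06,0,0],[0,0,0],[0,0,0],[0,0,0],[0,0,0],[0,0,0],[0,0,0],[0,0,0],[0,0,0],[0,0,0],[0,0,0],[0,0,0]]' --xyz '[[-0.07,-0.105,0.1],[0,0,0.5],[0,0,0.6],[0,0,0.5],[0,0,0.3],[0,0,0.14],[0,0,0.06],[0,0,0],[0,0,0],[0,0,0],[0,0,0],[0,0,0]]' --claw '[40,40,40,40,40,40,40,40,25,13,8,8]'

```text
time_s: 29.1
position: [0.4426, 0.0446, -0.007]
tool_rot: [[-0.555, 0.832, 0.002], [0.832, 0.555, -0.0], [-0.001, 0.001, -1.0]]
ft_force: [-0.6, 1.3, 6.7]
grip_width: 0.0138
gripper_force: 68.5
```

Emit:
arm_command --turn '[[0,0,0],[0,0,0],[0,0,0],[0,0,0],[0,0,0],[0,0,0],[0,0,0]]' --xyz '[[0,0,0],[0,0,-0.05],[0,0,-0.4],[0,0,-0.7],[0,0,-0.7],[0,0,-0.6],[0,0,-0.2]]' --claw '[8,8,8,8,8,8,8]'

```text
time_s: 29.8
position: [0.4431, 0.0445, 0.1273]
tool_rot: [[-0.555, 0.832, 0.005], [0.832, 0.555, -0.001], [-0.004, 0.004, -1.0]]
ft_force: [0.2, -0.4, -2.9]
grip_width: 0.0137
gripper_force: 68.8
```

```bash
python3 - <<'E'
from h import *
s=env.observe(); print(s["position"],s["grip_width"],s["ft_force"].round(1))
x,y=slot(-20,-28); a=plan([x,y,.12],31.3); plan([x,y,.006],31.3,frm=a)
E
```

```text
[0.44311093 0.04454241 0.12727881] 0.01369565045033537 [ 0.2 -0.4 -2.9]
turn [0.04 0.04 0.48] then shift [2.306 2.422 0.146]
turn [0. 0. 0.] then shift [0.   0.   2.28]
```

Emit:
arm_command --turn '[[0,0,0.48],[0,0,0],[0,0,0],[0,0,0],[0,0,0],[0,0,0],[0,0,0],[0,0,0]]' --xyz '[[0,0,0],[0.2,0.21,0],[0.45,0.47,0],[0.5,0.53,0],[0.5,0.53,0.05],[0.45,0.47,0.1],[0.2,0.21,0],[0,0,0]]' --claw '[8,8,8,8,8,8,8,8]'

```text
time_s: 30.6
position: [0.4856, 0.2067, 0.1161]
tool_rot: [[-0.521, 0.854, -0.001], [0.854, 0.521, -0.0], [0.0, -0.001, -1.0]]
ft_force: [0.7, -0.2, -2.0]
grip_width: 0.0133
gripper_force: 68.8
```

```bash
python3 - <<'E'
from h import *
s=env.observe(); print(s["position"],s["grip_width"],s["ft_force"].round(1))
x,y=slot(-20,-28); plan([x,y,.008],31.3)
E
```

```text
[0.48558362 0.2067235  0.11608774] 0.013288949742907348 [ 0.7 -0.2 -2. ]
turn [-0.02 -0.    0.02] then shift [-0.025  0.011  2.162]
```

Emit:
arm_command --turn '[[0,0,0],[0,0,0],[0,0,0],[0,0,0],[0,0,0],[0,0,0],[0,0,0],[0,0,0],[0,0,0],[0,0,0],[0,0,0]]' --xyz '[[-0.02,0.01,0.3],[0,0,0.6],[0,0,0.6],[0,0,0.35],[0,0,0.2],[0,0,0.1],[0,0,0.02],[0,0,0],[0,0,0],[0,0,0],[0,0,-0.3]]' --claw '[8,8,8,8,8,8,8,8,22,30,30]'

```text
time_s: 31.7
position: [0.4862, 0.205, 0.0231]
tool_rot: [[-0.519, 0.855, -0.002], [0.855, 0.519, -0.001], [0.001, -0.002, -1.0]]
ft_force: [0.1, 0.2, 0.8]
grip_width: 0.03
gripper_force: 0.0
```

Emit:
arm_command --turn '[[0,0,0],[0,0,0],[0,0,0],[0,0,0]]' --xyz '[[0,0,-0.8],[0,0,-0.8],[0,0,-0.6],[0,0,0]]' --claw '[40,40,40,40]'

```text
time_s: 32.1
position: [0.4888, 0.2056, 0.1381]
tool_rot: [[-0.519, 0.855, 0.009], [0.855, 0.519, 0.001], [-0.004, 0.009, -1.0]]
ft_force: [-0.3, -0.7, -0.9]
grip_width: 0.0402
gripper_force: 0.0
```

```bash
python3 - <<'E'
from h import *
nuts(zt=.036); grab("scene"); small()
plan([.5567,-.0434,.12],30.2)
E
```

```text
[379. 144.] 2793 [array([495.4, 245.2]), array([180.2, 159.6]), np.float64(23.8)] 0.0361
[354. 101.] 1903 [array([476.4, 275.7]), array([59.5, 15.3]), np.float64(31.2)] 0.0375
[318. 187.] 1590 [array([487.7, 206.5]), array([15.8, 59.7]), np.float64(30.5)] 0.0375
[321. 266.] 633 [array([521.2, 153.3]), array([78.8, 10. ]), np.float64(15.0)] 0.0362
[0.48769057 0.20538192 0.13569703] 0.0402610522537868 [ 0.5 -0.2 -0.3]
[336. 247.] 250 [array([555.8,  48.1]), array([46.4, 46.1]), np.float64(1.3)] 0.023
[295. 248.] 237 [array([556.9, -42.2]), array([17.5, 59.6]), np.float64(29.8)] 0.027
[294. 293.] 484 [array([654.8, -45.8]), array([44. , 44.4]), np.float64(77.6)] 0.035
turn [0.02 0.01 0.22] then shift [-5.    -1.294  0.282]
```

Emit:
arm_command --turn '[[0,0,0.22],[0,0,0],[0,0,0],[0,0,0],[0,0,0],[0,0,0],[0,0,0],[0,0,0],[0,0,0],[0,0,0],[0,0,0],[0,0,0]]' --xyz '[[-0.2,-0.05,0],[-0.5,-0.13,0],[-0.6,-0.155,0],[-0.7,-0.18,0],[-0.7,-0.18,0],[-0.7,-0.18,0],[-0.7,-0.18,0.1],[-0.5,-0.13,0.1],[-0.3,-0.08,0.1],[-0.1,-0.03,0],[0,0,0],[0,0,0]]' --claw '[40,40,40,40,40,40,40,40,40,40,40,40]'

```text
time_s: 33.4
position: [0.5565, -0.0425, 0.1187]
tool_rot: [[-0.503, 0.864, 0.0], [0.864, 0.503, 0.0], [0.0, 0.0, -1.0]]
ft_force: [0.3, 0.3, 0.9]
grip_width: 0.04
gripper_force: 0.0
```

```bash
python3 - <<'E'
from h import *
nuts()
plan([.5567,-.0434,-.009],30.2)
E
```

```text
[382.  84.] 2280 [array([555.3,  46.5]), array([46.7, 46.7]), np.float64(55.9)] 0.0194
[320. 192.] 1669 [array([556.4, -43.3]), array([16. , 59.6]), np.float64(30.3)] 0.0234
[617. 233.] 890 [array([775. ,  43.1]), array([19.6, 57.5]), np.float64(23.2)] 0.024
[ 0.55652582 -0.04239998  0.11884855] 0.039745293868923795 [-0.5  1.2 -0.4]
turn [0.   0.   0.01] then shift [-0.019 -0.007  2.557]
```

Emit:
arm_command --turn '[[0,0,0],[0,0,0],[0,0,0],[0,0,0],[0,0,0],[0,0,0],[0,0,0],[0,0,0],[0,0,0],[0,0,0],[0,0,0],[0,0,0]]' --xyz '[[-0.02,-0.007,0.3],[0,0,0.6],[0,0,0.6],[0,0,0.5],[0,0,0.3],[0,0,0.18],[0,0,0.08],[0,0,0],[0,0,0],[0,0,0],[0,0,0],[0,0,0]]' --claw '[40,40,40,40,40,40,40,40,25,13,8,8]'

```text
time_s: 34.65
position: [0.5575, -0.0446, -0.0082]
tool_rot: [[-0.503, 0.865, 0.002], [0.865, 0.503, -0.0], [-0.001, 0.002, -1.0]]
ft_force: [-0.6, 1.4, 5.4]
grip_width: 0.0142
gripper_force: 69.2
```

Emit:
arm_command --turn '[[0,0,0],[0,0,0],[0,0,0],[0,0,0],[0,0,0],[0,0,0],[0,0,0],[0,0,0]]' --xyz '[[0,0,0],[0,0,-0.05],[0,0,-0.4],[0,0,-0.7],[0,0,-0.7],[0,0,-0.6],[0,0,-0.2],[0,0,0]]' --claw '[8,8,8,8,8,8,8,8]'

```text
time_s: 35.45
position: [0.5572, -0.0446, 0.1239]
tool_rot: [[-0.503, 0.865, 0.002], [0.865, 0.503, -0.001], [-0.002, 0.002, -1.0]]
ft_force: [0.2, -0.3, -2.1]
grip_width: 0.0139
gripper_force: 68.7
```

```bash
python3 - <<'E'
from h import *
s=env.observe(); print(s["position"],s["grip_width"],s["ft_force"].round(1))
x,y=slot(-20,28); a=plan([x,y,.12],31.3)
E
```

```text
[ 0.55719641 -0.04459068  0.12386896] 0.013884980524542673 [ 0.2 -0.3 -2.1]
turn [ 0.02  0.02 -0.23] then shift [5.015 2.518 0.077]
```

Emit:
arm_command --turn '[[0,0,-0.23],[0,0,0],[0,0,0],[0,0,0],[0,0,0],[0,0,0],[0,0,0],[0,0,0],[0,0,0],[0,0,0],[0,0,0],[0,0,0]]' --xyz '[[0,0,0],[0.3,0.15,0],[0.5,0.25,0],[0.7,0.35,0],[0.7,0.35,0],[0.7,0.35,0],[0.7,0.35,0],[0.6,0.3,0.05],[0.5,0.25,0.03],[0.3,0.16,0],[0,0,0],[0,0,0]]' --claw '[8,8,8,8,8,8,8,8,8,8,8,8]'

```text
time_s: 36.65
position: [0.5339, 0.234, 0.1185]
tool_rot: [[-0.52, 0.854, -0.001], [0.854, 0.52, -0.001], [-0.0, -0.001, -1.0]]
ft_force: [0.3, 0.2, -1.8]
grip_width: 0.0139
gripper_force: 68.7
```

```bash
python3 - <<'E'
from h import *
s=env.observe(); print(s["position"],s["grip_width"],s["ft_force"].round(1))
x,y=slot(-20,28); plan([x,y,.0075],31.3)
E
```

```text
[0.53393013 0.23401345 0.11854595] 0.013910404510540578 [ 0.3  0.2 -1.8]
turn [-0.01  0.    0.01] then shift [0.012 0.021 2.221]
```

Emit:
arm_command --turn '[[0,0,0],[0,0,0],[0,0,0],[0,0,0],[0,0,0],[0,0,0],[0,0,0],[0,0,0],[0,0,0],[0,0,0],[0,0,0]]' --xyz '[[0.01,0.02,0.3],[0,0,0.6],[0,0,0.6],[0,0,0.4],[0,0,0.2],[0,0,0.1],[0,0,0.03],[0,0,0],[0,0,0],[0,0,0],[0,0,-0.3]]' --claw '[8,8,8,8,8,8,8,8,22,30,30]'

```text
time_s: 37.75
position: [0.5341, 0.2351, 0.022]
tool_rot: [[-0.52, 0.854, -0.002], [0.854, 0.52, -0.001], [0.0, -0.002, -1.0]]
ft_force: [-0.5, 0.0, -0.2]
grip_width: 0.03
gripper_force: 0.0
```

Emit:
arm_command --turn '[[0,0,0],[0,0,0],[0,0,0],[0,0,0],[0,0,0]]' --xyz '[[0,0,-0.8],[0,0,-0.8],[0,0,-0.8],[0,0,-0.3],[0,0,0]]' --claw '[40,40,40,40,40]'

```text
time_s: 38.25
position: [0.5358, 0.2356, 0.1607]
tool_rot: [[-0.52, 0.854, 0.006], [0.854, 0.52, 0.001], [-0.002, 0.006, -1.0]]
ft_force: [-0.5, 0.7, -1.0]
grip_width: 0.0399
gripper_force: 0.0
```

```bash
python3 - <<'E'
from h import *
nuts(zt=.036); im,d,c=load("wrist"); P=pts(d,c)
m=(P[...,2]>0.045)&(P[...,2]<0.054)&(d>0.1)&(np.hypot(P[...,0]-.5,P[...,1]-.237)<.102); q=P[m]
print("rim",cv2.minEnclosingCircle((q[:,:2]*1000).astype(np.float32)),len(q))
x=q[:,:2]; r=np.hypot(*(x-D).T); A=np.c_[2*x,np.ones(len(x))]; sol=np.linalg.lstsq(A,(x**2).sum(1),rcond=None)[0]; print("lsq",sol[:2],np.sqrt(sol[2]+sol[0]**2+sol[1]**2))
m=(P[...,2]>.08)&(P[...,2]<.096)&(d>.1)&(np.hypot(P[...,0]-.62,P[...,1]-.216)<.05);q=P[m]; 
if len(q): print("post",len(q),cv2.minAreaRect((q[:,:2]*1000).astype(np.float32)))
grab("scene","s2.png"); small()
m=None; im,d,c=load("scene"); P=pts(d,c); m=(P[...,2]>.19)&(d>0)&(P[...,0]>.6)&(P[...,0]<.72)&(P[...,1]>.1)&(P[...,1]<.32); q=P[m]; print("handle",len(q),q.mean(0),cv2.minAreaRect((q[:,:2]*1000).astype(np.float32)))
E
```

```text
[631.  34.] 603 [array([679.5, 455. ]), array([15., 42.]), np.float64(43.7)] 0.0351
[260. 166.] 2780 [array([499.1, 236.6]), array([180.7, 178.7]), np.float64(16.1)] 0.0361
[280. 102.] 1682 [array([475.7, 275.7]), array([59.5, 15.9]), np.float64(31.2)] 0.0374
[320. 182.] 1359 [array([535.5, 237.1]), array([15.3, 59.6]), np.float64(31.4)] 0.0375
[252. 183.] 1474 [array([487.9, 206.5]), array([16.3, 60.2]), np.float64(31.2)] 0.0373
[0.53488998 0.23537732 0.15845493] 0.04051078765987738 [ 0.5 -0.1 -0.7]
rim ((499.207275390625, 235.9837188720703), 93.90913391113281) 4437
lsq [0.49933268 0.23628571] 0.09099219855803733
post 545 ((623.8069458007812, 233.4501190185547), (15.274213790893555, 23.94123077392578), 76.06279754638672)
[337. 247.] 252 [array([555.7,  48.1]), array([45.4, 45.7]), np.float64(86.3)] 0.022
[294. 293.] 481 [array([654.6, -45.8]), array([44.5, 44.6]), np.float64(77.4)] 0.035
handle 804 [0.66268863 0.20959557 0.20264987] ((651.1886596679688, 212.65042114257812), (130.87542724609375, 43.76414489746094), 80.64518737792969)
```

View pics/s2.png

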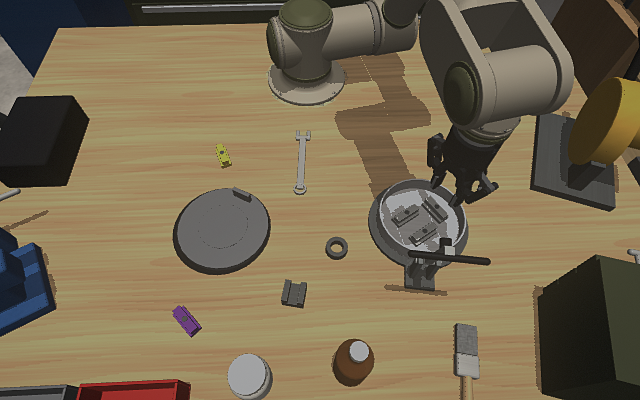

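```bash
python3 - <<'E'
from h import *
s=env.observe()
a=plan([.4203,-.1621,.12],R=s["tool_rot"]); plan([.4203,-.1621,-.003],-29.8,frm=a)
E
```

```text
turn [0. 0. 0.] then shift [-5.601 -6.08   0.745]
turn [-0.    0.   12.23] then shift [0.   0.   2.46]
```

Emit:
arm_command --turn '[[0,0,0],[0,0,0],[0,0,0],[0,0,0],[0,0,0],[0,0,0],[0,0,0],[0,0,0],[0,0,0],[0,0,0],[0,0,0],[0,0,0]]' --xyz '[[-0.2,-0.22,0],[-0.4,-0.43,0],[-0.55,-0.6,0],[-0.6,-0.65,0],[-0.6,-0.65,0.05],[-0.6,-0.65,0.1],[-0.6,-0.65,0.1],[-0.6,-0.65,0.1],[-0.6,-0.65,0.1],[-0.5,-0.54,0.1],[-0.25,-0.27,0.1],[-0.1,-0.12,0.1]]' --claw '[40,40,40,40,40,40,40,40,40,40,40,40]'

```text
time_s: 39.55
position: [0.4191, -0.1635, 0.119]
tool_rot: [[-0.517, 0.856, -0.001], [0.856, 0.517, 0.001], [0.001, -0.001, -1.0]]
ft_force: [0.3, 0.3, -0.4]
grip_width: 0.0397
gripper_force: 0.0
```

Emit:
arm_command --turn '[[0,0,1],[0,0,1],[0,0,1],[0,0,1],[0,0,1],[0,0,1],[0,0,1],[0,0,1],[0,0,1],[0,0,1],[0,0,1],[0,0,1]]' --xyz '[[0,0,0],[0,0,0],[0,0,0],[0,0,0],[0,0,0],[0,0,0],[0,0,0],[0,0,0],[0,0,0],[0,0,0],[0,0,0],[0,0,0]]' --claw '[40,40,40,40,40,40,40,40,40,40,40,40]'

```text
time_s: 40.75
position: [0.42, -0.1611, 0.1194]
tool_rot: [[0.482, 0.876, -0.001], [0.876, -0.482, 0.001], [0.0, -0.001, -1.0]]
ft_force: [-0.1, 0.0, -0.2]
grip_width: 0.0397
gripper_force: 0.0
```

```bash
python3 - <<'E'
from h import *
tab(seed=(.49,-.203)); s=env.observe(); print(s["position"])
plan([.4203,-.1621,-.003],-29.8)
E
```

```text
lid plane n [-0.  0.  1.] tilt 0.03 z range [0.0121 0.0154] circ [ 491.3 -203.1] 101.0 45870
tab? [322. 201.] 851 h 0.0284 [array([ 420. , -162.4]), array([43.5,  9.8]), np.float64(60.8)] z 0.0413
[ 0.42002005 -0.16112493  0.11941856]
turn [-0.02 -0.    0.14] then shift [-0.014  0.015  2.448]
```

Emit:
arm_command --turn '[[0,0,0.14],[0,0,0],[0,0,0],[0,0,0],[0,0,0],[0,0,0],[0,0,0],[0,0,0],[0,0,0],[0,0,0],[0,0,0],[0,0,0]]' --xyz '[[-0.01,0.02,0.3],[0,0,0.5],[0,0,0.6],[0,0,0.5],[0,0,0.3],[0,0,0.18],[0,0,0.06],[0,0,0],[0,0,0],[0,0,0],[0,0,0],[0,0,0]]' --claw '[40,40,40,40,40,40,40,40,20,8,5,5]' --squeeze 60

```text
time_s: 42.0
position: [0.4216, -0.1631, -0.0011]
tool_rot: [[0.491, 0.871, 0.001], [0.871, -0.491, -0.001], [-0.0, 0.002, -1.0]]
ft_force: [-1.0, 1.8, 5.1]
grip_width: 0.009
gripper_force: 59.5
```

Emit:
arm_command --turn '[[0,0,0],[0,0,0],[0,0,0],[0,0,0],[0,0,0],[0,0,0],[0,0,0],[0,0,0]]' --xyz '[[0,0,0],[0,0,-0.1],[0,0,-0.25],[0,0,-0.3],[0,0,-0.3],[0,0,-0.3],[0,0,-0.2],[0,0,0]]' --claw '[5,5,5,5,5,5,5,5]'

```text
time_s: 42.8
position: [0.4217, -0.1632, 0.0717]
tool_rot: [[0.49, 0.871, 0.002], [0.871, -0.49, -0.001], [-0.0, 0.003, -1.0]]
ft_force: [-0.6, -0.9, -1.9]
grip_width: 0.0085
gripper_force: 58.7
```

```bash
python3 - <<'E'
from h import *
tab(seed=(.49,-.203)); s=env.observe(); print(s["position"],s["grip_width"],s["ft_force"],np.degrees(np.arctan2(s["tool_rot"][1,1],s["tool_rot"][0,1])))
E
```

```text
lid plane n [0.001 0.004 1.   ] tilt 0.22 z range [0.085  0.0882] circ [ 493.1 -204.1] 100.9 90092
tab? [322. 275.] 3605 h 0.0299 [array([ 423.4, -162.8]), array([34.8, 35.4]), np.float64(11.4)] z 0.1162
[ 0.42132163 -0.16293521  0.07089518] 0.008846708003449449 [ 0.93796077 -0.59771217 -2.78964522] -29.373867613986853
```

```bash
python3 - <<'E'
from h import *
s=env.observe(); R=s["tool_rot"]
a=plan([.400,.2776,.071],R=R); plan([.4275,.2776,.071],R=R,frm=a)
E
```

```text
turn [0. 0. 0.] then shift [ 7.469 -4.693 -0.008]
turn [0. 0. 0.] then shift [0.27  0.479 0.001]
```

Emit:
arm_command --turn '[[0,0,0],[0,0,0],[0,0,0],[0,0,0],[0,0,0],[0,0,0],[0,0,0],[0,0,0],[0,0,0],[0,0,0],[0,0,0],[0,0,0]]' --xyz '[[0.1,-0.063,0],[0.2,-0.126,0],[0.3,-0.188,0],[0.4,-0.251,0],[0.4,-0.251,0],[0.4,-0.251,0],[0.4,-0.251,0],[0.4,-0.251,0],[0.4,-0.251,0],[0.4,-0.251,0],[0.4,-0.251,0],[0.4,-0.251,0]]' --claw '[5,5,5,5,5,5,5,5,5,5,5,5]'

```text
time_s: 44.05
position: [0.4084, 0.0865, 0.0702]
tool_rot: [[0.49, 0.872, -0.001], [0.872, -0.49, 0.0], [-0.0, -0.001, -1.0]]
ft_force: [-0.1, 0.8, -2.0]
grip_width: 0.0085
gripper_force: 58.6
```

Emit:
arm_command --turn '[[0,0,0],[0,0,0],[0,0,0],[0,0,0],[0,0,0],[0,0,0],[0,0,0],[0,0,0],[0,0,0],[0,0,0],[0,0,0],[0,0,0]]' --xyz '[[0.4,-0.251,0],[0.4,-0.251,0],[0.4,-0.251,0],[0.4,-0.251,0],[0.4,-0.251,0],[0.4,-0.251,0],[0.4,-0.251,0],[0.25,-0.157,0],[0.15,-0.094,0],[0.07,-0.044,0],[0,0,0],[0,0,0]]' --claw '[5,5,5,5,5,5,5,5,5,5,5,5]'

```text
time_s: 45.25
position: [0.4001, 0.2771, 0.0705]
tool_rot: [[0.491, 0.871, -0.0], [0.871, -0.491, -0.0], [-0.0, 0.0, -1.0]]
ft_force: [-0.3, -0.7, -2.0]
grip_width: 0.0088
gripper_force: 58.6
```

```bash
python3 - <<'E'
from h import *
lidplane(seed=(.472,.2365),zlo=.075); s=env.observe(); print(s["position"],s["grip_width"],s["ft_force"])
R=s["tool_rot"]; plan([.4275,.2776,.071],R=R)
E
```

```text
lid plane n [0.003 0.002 1.   ] tilt 0.23 z range [0.0835 0.0867] circ [471.5 236. ] 101.0 90123
[0.40021502 0.27703223 0.07052439] 0.008609724501024709 [ 0.60561028  0.04168418 -1.85640544]
turn [0. 0. 0.] then shift [ 0.278  0.47  -0.009]
```

Emit:
arm_command --turn '[[0,0,0],[0,0,0],[0,0,0],[0,0,0],[0,0,0],[0,0,0]]' --xyz '[[0.05,0.08,0],[0.08,0.14,0],[0.08,0.14,0.05],[0.07,0.12,0.05],[0,0,0],[0,0,0]]' --claw '[5,5,5,5,5,5]'

```text
time_s: 45.9
position: [0.428, 0.2779, 0.0653]
tool_rot: [[0.491, 0.871, -0.0], [0.871, -0.491, -0.0], [-0.001, -0.0, -1.0]]
ft_force: [-0.7, 0.1, -2.7]
grip_width: 0.0088
gripper_force: 58.6
```

```bash
python3 - <<'E'
from h import *
lidplane(seed=(.499,.2365),zlo=.07); s=env.observe(); print(s["position"],s["grip_width"],s["ft_force"])
im,d,c=load("wrist"); P=pts(d,c)
m=(P[...,2]>.084)&(P[...,2]<.094)&(d>.1)&(np.hypot(P[...,0]-.622,P[...,1]-.216)<.035);q=P[m]
print("post",len(q),cv2.minAreaRect((q[:,:2]*1000).astype(np.float32)))
E
```

```text
lid plane n [0.004 0.002 1.   ] tilt 0.25 z range [0.0783 0.0815] circ [499.2 236.6] 101.2 90095
[0.4278104  0.2779194  0.06543342] 0.00888339278163548 [ 0.54797644 -1.13750653 -1.53144772]
post 0 ((0.0, 0.0), (0.0, 0.0), 0.0)
```

Emit:
arm_command --turn '[[0,0,0],[0,0,0],[0,0,0],[0,0,0],[0,0,0],[0,0,0],[0,0,0]]' --xyz '[[0,0.01,0.08],[0,0,0.1],[0,0,0.1],[0,0,0.08],[0,0,0.06],[0,0,0],[0,0,0]]' --claw '[5,5,5,5,5,5,5]'

```text
time_s: 46.65
position: [0.4285, 0.2777, 0.0446]
tool_rot: [[0.491, 0.871, 0.0], [0.871, -0.491, -0.0], [-0.0, 0.0, -1.0]]
ft_force: [-0.4, -1.0, -1.6]
grip_width: 0.009
gripper_force: 58.6
```

```bash
python3 - <<'E'
from h import *
lidplane(seed=(.499,.2365),zlo=.045); s=env.observe(); print(s["position"],s["grip_width"],s["ft_force"])
E
```

```text
lid plane n [0.003 0.002 1.   ] tilt 0.22 z range [0.0576 0.0608] circ [499.9 236.7] 101.0 90113
[0.42849093 0.27774845 0.04467679] 0.008828205130809456 [-1.1656418  -0.3424033  -2.05804887]
```

Emit:
arm_command --turn '[[0,0,0],[0,0,0],[0,0,0],[0,0,0],[0,0,0],[0,0,0],[0,0,0],[0,0,0],[0,0,0],[0,0,0]]' --xyz '[[0,0,0.04],[0,0,0.04],[0,0,0.03],[0,0,0],[0,0,0],[0,0,0],[0,0,0],[0,0,-0.2],[0,0,-0.6],[0,0,-0.9]]' --claw '[5,5,5,5,20,35,40,40,40,40]'

```text
time_s: 47.7
position: [0.4274, 0.2773, 0.1243]
tool_rot: [[0.491, 0.871, -0.004], [0.871, -0.491, -0.001], [-0.003, -0.002, -1.0]]
ft_force: [0.6, 0.8, 0.4]
grip_width: 0.04
gripper_force: 0.0
```

Emit:
arm_command --turn '[[0,0,0],[0,0,0],[0,0,0],[0,0,0]]' --xyz '[[0,0,-0.9],[0,0,-0.9],[0,0,-0.4],[0,0,0]]' --claw '[40,40,40,40]'

```text
time_s: 48.1
position: [0.4293, 0.2782, 0.2379]
tool_rot: [[0.49, 0.871, 0.007], [0.871, -0.49, 0.002], [0.006, 0.005, -1.0]]
ft_force: [0.4, -0.5, -0.1]
grip_width: 0.0401
gripper_force: 0.0
```

```bash
python3 - <<'E'
from h import *
tab(seed=(.499,.2365)); s=env.observe(); print(s["position"])
im,d,c=load("wrist"); P=pts(d,c)
m=(P[...,2]>.084)&(P[...,2]<.094)&(d>.1)&(np.hypot(P[...,0]-.622,P[...,1]-.216)<.035);q=P[m]
if len(q): print("post",len(q),cv2.minAreaRect((q[:,:2]*1000).astype(np.float32)))
grab("scene","s3.png"); im,d,c=load("scene"); P=pts(d,c)
lidplane("scene",seed=(.499,.2365),zlo=.045)
im,d,c=load("scene"); m=(P[...,2]>.19)&(d>0)&(P[...,0]>.6)&(P[...,0]<.72)&(P[...,1]>.1)&(P[...,1]<.32)&(im.max(2)<60); q=P[m]
print("handle",len(q),q.mean(0),q[:,2].max(),cv2.minAreaRect((q[:,:2]*1000).astype(np.float32)))
for y0 in np.arange(.145,.28,.015):
    k=q[abs(q[:,1]-y0)<.006]
    if len(k): print(y0.round(3),k.mean(0).round(4),k.max(0).round(4),len(k))
E
```

```text
lid plane n [-0.001  0.     1.   ] tilt 0.05 z range [0.0519 0.0553] circ [500.  237.2] 100.8 29400
tab? [536. 132.] 674 h 0.0328 [array([619.9, 216.5]), array([43.8, 21.6]), np.float64(80.7)] z 0.0863
tab? [320. 179.] 510 h 0.0285 [array([428.9, 277.6]), array([42.4,  9.3]), np.float64(60.6)] z 0.0813
[0.42853986 0.27785056 0.23553416]
post 912 ((621.3046264648438, 216.0269775390625), (44.327117919921875, 24.570465087890625), 80.56578063964844)
lid plane n [-0.001 -0.     1.   ] tilt 0.04 z range [0.0516 0.0554] circ [501.2 237.9] 101.1 4708
handle 695 [0.6634477  0.20891178 0.20229224] 0.20809702770359678 ((651.3472290039062, 211.75318908691406), (129.51995849609375, 43.363365173339844), 80.9696273803711)
0.145 [0.6578 0.1481 0.2028] [0.6622 0.1509 0.206 ] 27
0.16 [0.6598 0.1598 0.2035] [0.6648 0.1659 0.2069] 55
0.175 [0.6626 0.1748 0.2036] [0.6675 0.1808 0.2069] 57
0.19 [0.6645 0.1898 0.2033] [0.6695 0.196  0.2081] 60
0.205 [0.6539 0.2059 0.1997] [0.672  0.211  0.2063] 108
0.22 [0.6557 0.2193 0.2006] [0.6745 0.226  0.2066] 89
0.235 [0.6722 0.235  0.2036] [0.6775 0.241  0.2062] 58
0.25 [0.6748 0.2498 0.2035] [0.6792 0.256  0.207 ] 56
0.265 [0.677  0.2648 0.2034] [0.6818 0.2708 0.2066] 55
```

```bash
python3 - <<'E'
from h import *
a=plan([.6596,.169,.26],-9.8); plan([.6596,.169,.169],-9.8,frm=a)
h=lambda q: np.array([-130*np.cos(q)+15*np.sin(q),130*np.sin(q)+15*np.cos(q)])
qs=np.linspace(1.81,0,25)
P=np.array([h(q) for q in qs]); d=np.diff(P,axis=0)/50
for q,x,dd in zip(qs[1:],P[1:],d): print(q.round(2),x.round(1),dd.round(3))
E
```

```text
turn [-0.01  0.01 -3.91] then shift [-1.35   4.937 -0.534]
turn [0. 0. 0.] then shift [0.   0.   1.82]
1.73 [ 36.  125.8] [-0.188  0.061]
1.66 [ 26.4 128.2] [-0.192  0.047]
1.58 [ 16.7 129.8] [-0.195  0.033]
1.51 [  6.9 130.7] [-0.197  0.018]
1.43 [ -3.  130.8] [-0.197  0.003]
1.36 [-12.9 130.2] [-0.197 -0.012]
1.28 [-22.6 128.9] [-0.196 -0.027]
1.21 [-32.3 126.8] [-0.193 -0.041]
1.13 [-41.7 124. ] [-0.189 -0.056]
1.06 [-51.  120.5] [-0.185 -0.07 ]
0.98 [-59.9 116.3] [-0.179 -0.084]
0.9 [-68.5 111.5] [-0.172 -0.097]
0.83 [-76.7 106. ] [-0.164 -0.11 ]
0.75 [-84.5  99.9] [-0.155 -0.122]
0.68 [-91.8  93.3] [-0.146 -0.133]
0.6 [-98.5  86.1] [-0.135 -0.144]
0.53 [-104.7   78.4] [-0.124 -0.153]
0.45 [-110.4   70.3] [-0.112 -0.162]
0.38 [-115.3   61.8] [-0.1  -0.17]
0.3 [-119.7   52.9] [-0.087 -0.177]
0.23 [-123.3   43.8] [-0.073 -0.183]
0.15 [-126.3   34.4] [-0.059 -0.188]
0.08 [-128.5   24.8] [-0.045 -0.192]
0.0 [-130.   15.] [-0.03  -0.195]
```

Emit:
arm_command --turn '[[0,0,-0.98],[0,0,-0.98],[0,0,-0.98],[0,0,-0.97],[0,0,0],[0,0,0],[0,0,0],[0,0,0],[0,0,0],[0,0,0],[0,0,0],[0,0,0]]' --xyz '[[0,0,-0.2],[0,0,-0.2],[0,0,-0.14],[0,0,0],[-0.1,0.37,0],[-0.2,0.73,0],[-0.22,0.8,0],[-0.22,0.8,0],[-0.22,0.8,0],[-0.2,0.73,0],[-0.13,0.48,0],[-0.06,0.22,0]]' --claw '[45,45,45,45,45,45,45,45,45,45,45,45]'

```text
time_s: 49.45
position: [0.662, 0.1666, 0.2582]
tool_rot: [[0.175, 0.985, -0.003], [0.985, -0.175, -0.001], [-0.001, -0.003, -1.0]]
ft_force: [-0.3, 0.2, -0.2]
grip_width: 0.045
gripper_force: 0.0
```

```bash
python3 - <<'E'
from h import *
im,d,c=grab("wrist","w5.png"); P=pts(d,c); s=env.observe(); print(s["position"])
m=(P[...,2]>.19)&(P[...,2]<.215)&(d>.05)&(P[...,0]>.6)&(P[...,0]<.72)&(P[...,1]>.12)&(P[...,1]<.3)&(im.max(2)<70)
q=P[m]; print(len(q))
for y0 in np.arange(.16,.28,.015):
    k=q[abs(q[:,1]-y0)<.005]
    if len(k)>5: print(y0.round(3),k[k[:,2]>k[:,2].max()-.004].mean(0).round(4),k.min(0).round(4),k.max(0).round(4),len(k))
plan([.6596,.169,.169],-9.8)
E
```

```text
[0.66247809 0.16626904 0.25802141]
4472
0.16 [0.6584 0.1601 0.2045] [0.6524 0.155  0.2008] [0.6646 0.165  0.2065] 256
0.175 [0.6608 0.1751 0.2047] [0.6546 0.17   0.2002] [0.6672 0.18   0.207 ] 275
0.19 [0.6632 0.19   0.2046] [0.6567 0.185  0.1997] [0.6699 0.1949 0.207 ] 287
0.205 [0.6669 0.2048 0.2047] [0.6285 0.2001 0.1901] [0.672  0.21   0.2068] 409
0.22 [0.6685 0.2203 0.2046] [0.6296 0.215  0.1901] [0.674  0.225  0.2068] 679
0.235 [0.6706 0.2351 0.2046] [0.6641 0.23   0.1998] [0.6767 0.24   0.2066] 338
0.25 [0.6731 0.25   0.2045] [0.667  0.245  0.2008] [0.6792 0.255  0.2067] 347
0.265 [0.6755 0.265  0.2046] [0.6694 0.26   0.2001] [0.6813 0.27   0.2069] 365
turn [-0.03  0.02 -0.06] then shift [ 0.044 -0.066  1.78 ]
```

View pics/w5.png

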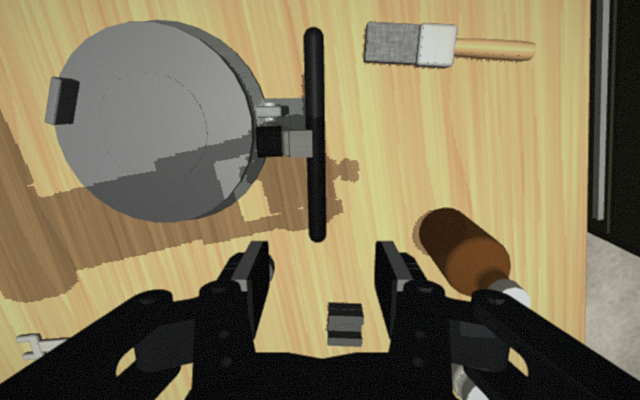

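Emit:
arm_command --turn '[[0,0,-0.06],[0,0,0],[0,0,0],[0,0,0],[0,0,0],[0,0,0],[0,0,0],[0,0,0]]' --xyz '[[0.04,-0.06,0.2],[0,0,0.4],[0,0,0.5],[0,0,0.5],[0,0,0.24],[0,0,0],[0,0,0],[0,0,0]]' --claw '[45,45,45,45,45,40,25,18]' --squeeze 25

```text
time_s: 50.3
position: [0.6577, 0.1717, 0.1706]
tool_rot: [[0.166, 0.986, 0.003], [0.986, -0.166, 0.0], [0.001, 0.003, -1.0]]
ft_force: [-0.0, -0.3, -0.6]
grip_width: 0.0182
gripper_force: 0.0
```

Emit:
arm_command --turn '[[0,0,0],[0,0,0],[0,0,0],[0,0,0],[0,0,0],[0,0,0],[0,0,0],[0,0,0],[0,0,0],[0,0,0],[0,0,0],[0,0,0]]' --xyz '[[0,-0.188,-0.06],[0,-0.192,-0.047],[0,-0.195,-0.033],[0,-0.197,-0.018],[0,-0.197,-0.003],[0,-0.197,0.012],[0,-0.196,0.027],[0,-0.193,0.041],[0,-0.189,0.056],[0,-0.185,0.07],[0,-0.179,0.084],[0,0,0]]' --claw '[18,18,18,18,18,18,18,18,18,18,18,18]'

```text
time_s: 51.5
position: [0.5515, 0.1894, 0.1621]
tool_rot: [[0.165, 0.986, -0.002], [0.986, -0.165, -0.0], [-0.001, -0.002, -1.0]]
ft_force: [0.5, 0.7, -0.5]
grip_width: 0.0181
gripper_force: 0.0
```

```bash
python3 - <<'E'
from h import *
grab("scene","s4.png"); im,d,c=load("scene"); P=pts(d,c); s=env.observe(); print(s["position"],s["ft_force"])
m=(P[...,2]>.12)&(P[...,2]<.23)&(d>0)&(P[...,0]>.45)&(P[...,0]<.72)&(P[...,1]>.225)&(P[...,1]<.28)&(im.max(2)<60); q=P[m]
for y0 in (.235,.245,.255,.265,.275):
    k=q[abs(q[:,1]-y0)<.005]
    if len(k): print(y0,k.mean(0).round(4),k.max(0).round(4),k.min(0).round(4),len(k))
E
```

```text
[0.55232699 0.18926305 0.16247719] [ 0.20189602 -0.14308324  0.22876797]
0.235 [0.564  0.2355 0.1955] [0.5686 0.24   0.1985] [0.5539 0.2305 0.1903] 37
0.245 [0.5656 0.245  0.1953] [0.5702 0.25   0.1988] [0.5589 0.2402 0.1903] 38
0.255 [0.5673 0.2552 0.195 ] [0.5715 0.2599 0.1985] [0.5614 0.2503 0.1895] 38
0.265 [0.5689 0.2647 0.1955] [0.5731 0.27   0.1991] [0.5613 0.26   0.1899] 38
0.275 [0.5704 0.2749 0.1955] [0.575  0.2797 0.1995] [0.5643 0.2702 0.1903] 40
```

View pics/s4.png

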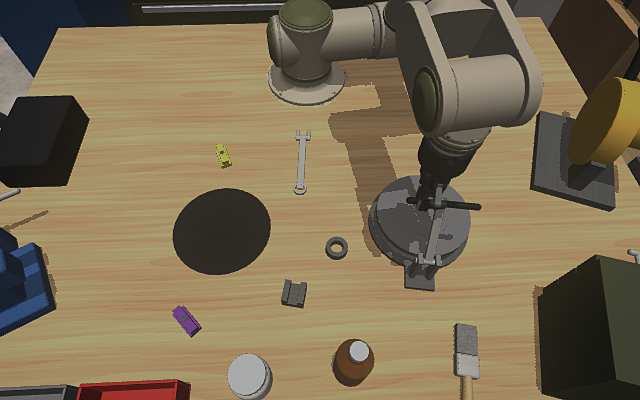

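Emit:
arm_command --turn '[[0,0,0],[0,0,0],[0,0,0],[0,0,0],[0,0,0],[0,0,0],[0,0,0],[0,0,0],[0,0,0],[0,0,0],[0,0,0],[0,0,0]]' --xyz '[[0,-0.172,0.097],[0,-0.164,0.11],[0,-0.155,0.122],[0,-0.146,0.133],[0,-0.135,0.144],[0,-0.124,0.153],[0,-0.112,0.162],[0,0,0],[0,0.05,0],[0,0,-0.4],[0,0,-0.7],[0,0,-0.3]]' --claw '[18,18,18,18,18,18,18,18,30,30,30,10]'

```text
time_s: 52.75
position: [0.5074, 0.1971, 0.1897]
tool_rot: [[0.166, 0.986, 0.005], [0.986, -0.166, 0.001], [0.001, 0.005, -1.0]]
ft_force: [0.7, 0.1, 0.1]
grip_width: 0.0165
gripper_force: 0.0
```

```bash
cat >> h.py <<'E'
def bar(lo=.085,hi=.2):
    im,d,c=grab("wrist"); P=pts(d,c); s=env.observe(); print(s["position"],s["ft_force"].round(1))
    m=(P[...,2]>lo)&(P[...,2]<hi)&(d>.05)&(P[...,0]>.44)&(P[...,0]<.65)&(P[...,1]>.13)&(P[...,1]<.32)&(im.max(2)<70)
    q=P[m]
    for y0 in (.19,.205,.22,.255,.27,.285):
        k=q[abs(q[:,1]-y0)<.005]
        if len(k)>5: print(y0,k[k[:,2]>k[:,2].max()-.004].mean(0).round(4),k.min(0).round(4),k.max(0).round(4),len(k))
E
python3 - <<'E'
from h import *
bar()
E
```

```text
[0.50793503 0.19722451 0.19113026] [ 0.5 -0.4  2.2]
0.19 [0.5043 0.19   0.1499] [0.498 0.185 0.146] [0.5107 0.195  0.1519] 301
0.205 [0.5068 0.2051 0.15  ] [0.5    0.2    0.0852] [0.626  0.21   0.1522] 350
0.22 [0.5092 0.2199 0.1501] [0.5027 0.215  0.1192] [0.5194 0.225  0.1528] 341
0.255 [0.515  0.255  0.1501] [0.5084 0.25   0.1459] [0.5211 0.26   0.1525] 368
0.27 [0.5175 0.27   0.1501] [0.5106 0.265  0.1446] [0.5236 0.275  0.1524] 407
0.285 [0.52   0.285  0.1501] [0.5135 0.28   0.1452] [0.5261 0.29   0.1524] 421
```

Emit:
arm_command --turn '[[0,0,0],[0,0,0],[0,0,0],[0,0,0],[0,0,0],[0,0,0],[0,0,0],[0,0,0],[0,0,0],[0,0,0],[0,0,0],[0,0,0]]' --xyz '[[0,-0.04,0],[0,0,0.3],[0,0,0.4],[0,0,0.3],[0,0,0.1],[0,0,0.05],[0,-0.1,0.17],[0,-0.087,0.177],[0,-0.073,0.183],[0,-0.059,0.188],[0,-0.045,0.192],[0,0,0]]' --claw '[0,0,0,0,0,0,0,0,0,0,0,0]'

```text
time_s: 54.0
position: [0.4851, 0.2003, 0.0822]
tool_rot: [[0.165, 0.986, -0.002], [0.986, -0.165, -0.001], [-0.001, -0.002, -1.0]]
ft_force: [0.1, -0.6, 0.2]
grip_width: 0.0002
gripper_force: 0.0
```

```bash
python3 - <<'E'
from h import *
bar(.075)
E
```

```text
[0.48575437 0.20035545 0.08299812] [0.7 0.8 0. ]
0.19 [0.5234 0.1939 0.1774] [0.4805 0.1859 0.0756] [0.6119 0.195  0.1798] 1927
0.205 [0.5395 0.2049 0.1913] [0.4422 0.2    0.0752] [0.6286 0.21   0.1943] 15363
0.22 [0.4894 0.2201 0.1978] [0.44   0.215  0.0962] [0.5079 0.2249 0.2   ] 19552
0.255 [0.4969 0.255  0.1012] [0.4905 0.25   0.0963] [0.5032 0.26   0.1036] 717
0.27 [0.4993 0.27   0.1012] [0.4926 0.265  0.0962] [0.5055 0.275  0.1037] 766
0.285 [0.5018 0.2851 0.1012] [0.44   0.28   0.0752] [0.5083 0.29   0.1037] 884
```

Emit:
arm_command --turn '[[0,0,0],[0,0,0],[0,0,0],[0,0,0]]' --xyz '[[0,-0.01,0.04],[0,-0.01,0.04],[0,0,0.04],[0,0,0]]' --claw '[0,0,0,0]'

```text
time_s: 54.45
position: [0.4851, 0.2005, 0.0775]
tool_rot: [[0.166, 0.986, 0.0], [0.986, -0.166, -0.0], [-0.0, 0.0, -1.0]]
ft_force: [0.5, 0.2, 0.7]
grip_width: -0.0006
gripper_force: 0.0
```

Emit:
arm_command --turn '[[0,0,0],[0,0,0],[0,0,0]]' --xyz '[[0,0,0.02],[0,0,0],[0,0,0]]' --claw '[0,0,0]'

```text
time_s: 54.75
position: [0.4851, 0.2005, 0.0767]
tool_rot: [[0.166, 0.986, 0.0], [0.986, -0.166, -0.0], [-0.0, 0.0, -1.0]]
ft_force: [-0.4, -0.9, -0.3]
grip_width: 0.0001
gripper_force: 0.0
```

Emit:
arm_command --turn '[[0,0,0],[0,0,0],[0,0,0]]' --xyz '[[0,0,0.02],[0,0,0.02],[0,0,0]]' --claw '[0,0,0]'

```text
time_s: 55.05
position: [0.4854, 0.2006, 0.076]
tool_rot: [[0.165, 0.986, 0.002], [0.986, -0.165, -0.0], [0.0, 0.002, -1.0]]
ft_force: [-3.4, -1.3, 13.4]
grip_width: 0.0002
gripper_force: 6.7
```

```bash
python3 - <<'E'
from h import *
bar(.075,.15)
E
```

```text
[0.48539304 0.20056142 0.07601851] [-3.7 -1.6 13.2]
0.19 [0.4974 0.1916 0.148 ] [0.4807 0.187  0.0753] [0.6123 0.195  0.15  ] 337
0.205 [0.5104 0.2078 0.1483] [0.4737 0.2    0.075 ] [0.6283 0.21   0.15  ] 2518
0.22 [0.4639 0.2175 0.1483] [0.4534 0.215  0.0763] [0.6173 0.225  0.15  ] 1424
0.255 [0.4964 0.2551 0.0968] [0.4898 0.25   0.0924] [0.5024 0.26   0.0991] 720
0.27 [0.4986 0.27   0.0967] [0.492  0.265  0.0917] [0.5052 0.275  0.0991] 778
0.285 [0.5012 0.285  0.0968] [0.44  0.28  0.075] [0.5076 0.29   0.0993] 920
```

Emit:
arm_command --turn '[[0,0,0],[0,0,0],[0,0,0],[0,0,0],[0,0,0],[0,0,0],[0,0,0]]' --xyz '[[0,0,0.01],[0,0,-0.1],[0,0,-0.6],[0,0,-0.9],[0,0,-0.9],[0,0,-0.5],[0,0,0]]' --claw '[0,0,0,0,0,0,0]'

```text
time_s: 55.8
position: [0.4864, 0.2008, 0.2278]
tool_rot: [[0.165, 0.986, 0.008], [0.986, -0.165, 0.001], [0.002, 0.007, -1.0]]
ft_force: [0.3, -0.3, 0.0]
grip_width: 0.0002
gripper_force: 0.0
```

```bash
python3 - <<'E'
from h import *
bar(.075,.15); tab(seed=(.5,.237)); s=env.observe(); print(s["qvel"].round(2))
im,d,c=load("wrist"); cv2.imwrite("pics/w6.png",im); grab("scene"); small()
E
```

```text
[0.48549294 0.20063741 0.22532439] [-0.4 -0.4 -0.8]
0.19 [0.4857 0.19   0.0967] [0.4791 0.1851 0.0912] [0.4919 0.195  0.0989] 159
0.205 [0.4884 0.205  0.0967] [0.4817 0.2001 0.0751] [0.6267 0.2099 0.0989] 232
0.22 [0.4909 0.22   0.0967] [0.4844 0.215  0.0922] [0.497  0.225  0.0989] 167
0.255 [0.4966 0.255  0.0968] [0.4901 0.25   0.0907] [0.5019 0.26   0.0991] 174
0.27 [0.4989 0.27   0.0968] [0.4922 0.265  0.0918] [0.5046 0.275  0.0987] 186
0.285 [0.5013 0.2849 0.0967] [0.4402 0.28   0.0765] [0.5078 0.29   0.0991] 204
lid plane n [-0.001 -0.     1.   ] tilt 0.06 z range [0.0519 0.0554] circ [500.5 237.3] 100.6 31023
tab? [239. 103.] 682 h 0.0286 [array([429.3, 277.1]), array([43.2,  9.9]), np.float64(60.6)] z 0.0813
tab? [411. 137.] 3194 h 0.0288 [array([564.3, 219.8]), array([ 44.5, 130.9]), np.float64(88.8)] z 0.0817
[-0.06  1.34  1.74 -0.08 -0.17 -0.04]
[336. 247.] 250 [array([556.1,  48.1]), array([45.7, 45.9]), np.float64(86.6)] 0.022
[294. 293.] 486 [array([654.6, -45.7]), array([44. , 45.3]), np.float64(77.9)] 0.035
```

View pics/w6.png

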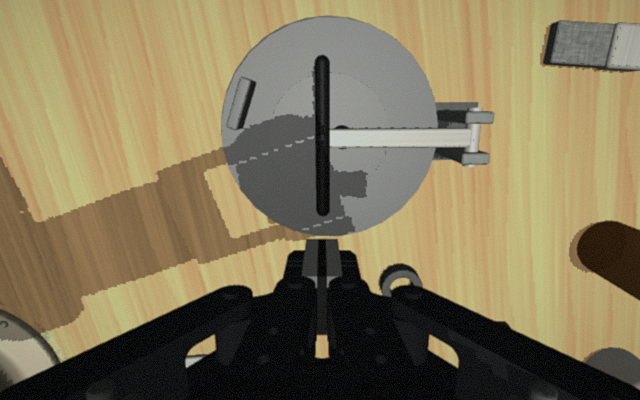

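```bash
python3 -c "
from rig import env
print(env.close_job())"
```

```text
the job is handed in; nothing more can be done
None
```

The job is handed in: all three T-nuts on the bench are lying flat in the dish, the lid is reseated level and centred, the clamp is down to its stop, and the V-block and collar were not moved. On the first lift the lid slipped from the grip and dropped back about 2 cm, landing crooked on the dish rim. I then regripped it, tipped it up edge-first again and carried it low to the mat.

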